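# Put the whistle away, lock the cash box and hold the key turned

## Robot

A 6-joint arm with a two-finger parallel gripper is mounted at the origin on the work surface. World frame = base frame: x ahead of the robot, y to its left, z up, the work surface at z = 0. Lengths are in m, angles in rad, forces in N, time in s.
With the tool pointing down it reaches from about 0.3 to 0.875 m from the base axis. Payload 6.4 kg.
Tool frame: the origin (TCP) lies on the centre line of the jaws, within the pads' length; the fingertips stand 11 mm ahead of it and the grasp point (between the pads) lies 8 mm behind it; x points along the fingers, y is the direction in which the jaws open and shut, and the axes are right-handed (so a half turn about x gives the same grasp; the last joint's range is limited). The gripper opens to 85 mm and grips with 20 to 120 N. Pads are 22 mm wide; open, the fingers measure 114 mm over their backs; the gripper's body (76 mm by 85 mm) begins 54 mm behind the grasp point. The pads swing forward as they close: fully open they stand 13 mm farther back than shut.
Start: joints at [1.118, 0.181, 1.607, -0, 1.354, -0.206], TCP at [0.14, 0.558, 0.242] pointing down, gripper open.
Joint ranges: [-2.99, 2.99], [-0.89, 2.07], [0.3, 2.58], [-1.14, 4.28], [0, 2.63], [-3.12, 3.12]. Speed limits (rad/s): [2.57, 2.57, 3.01, 3.14, 3.14, 3.14].

## Interface

Orientations are given as a unit quaternion [w, x, y, z].
In Python, from bench import ctrl, camera, hand_in gives the robot as it stands. The module is installed in compiled form; this text tells all that it offers.
- The arm moves only by the tool drive_tool, never from a script. Its argument "increments" is a list of rows, each a list of 7 numbers: the shift along the tool's x, y, z in m, then the turn, a rotation vector about the tool's x, y, z in degrees, then the gripper's target within -1 to 1 (fully open at 1, half-way at 0, shut at -1). In form: [[dx, dy, dz, rx, ry, rz, claw], ...]. A call has 1 to 10 rows; each row shifts and turns the commanded pose from where the row before left it, along the tool's axes as they then stand; what a row does not reach is not made up. A row lasts 1/8 s, in which the tool goes at most 62.5 mm and 10.7 degrees, less where a joint would pass 70% of its speed; a pose out of reach is approached as far as the arm can. A call is refused whole if a number of a shift passes 0.0625 or a number of a turn 10.7, either way. A call with a gripper value outside its range is refused whole. The fingers move at their own pace and stop on an object; the grip force is fixed at half the most. Time passes only in rows, so rows that do not move let the fingers close. It gives the time, the measured TCP pose, the force and the opening at its end, in the units of the state.
- ctrl.get_obs(): the state, without advancing time (a new reading comes with each control period).
- camera(name): name is "scene" or "top" or "wrist"; returns a dict with "img" (384x512x3 uint8, red, green, blue), "depth" (384x512 float32, m along the optical axis (not along the pixel's ray), 0 where there is no reading), "fx", "fy", "cx", "cy" (pixels), "world_from_camera" (4x4, takes a point from camera to world coordinates); the wrist camera has in their place "hand_eye" (4x4, takes a point from camera to tool coordinates, whose origin is the TCP and whose axes are the tool frame's). Camera axes: x right, y down, z forward; pixel columns grow to the right and rows downward; lengths in m; the calibration is good to about 2 mm. The wrist camera is an equidistant fisheye: a pixel r from the principal point sees the ray r / f radians off the axis. A picture is of the moment at which its call begins: read the wrist's pose just before it.
- hand_in(): hands the job in, once; it reports no verdict.
The state is a dict: "time_s": time; "q": joint angles; "dq": joint speeds; "joint_efforts": joint torques, N m; "eef_pos": TCP position; "eef_rot": TCP orientation; "wrist_force": force on the tool from outside, world axes, zero at the start; "torque": the same for the moment, N m; "opening": opening from 0.0 (shut) to 1.0 (fully open).
Only numpy, scipy, OpenCV 4.12 (cv2) and the standard library are available. Lean on these libraries where they do the work, as an engineer would, in place of code of your own. Each camera call takes 0.05 s, during which the arm holds its last target.

## Task

Closing time at the clay toy stall: stand the unsold clay whistle upright in the open drawer of the cash box and slide the drawer fully shut. Then take the key out of its wooden stand, push it straight down into the lock on top of the box, easing it past the sticky pins until its shoulder is fully home, and turn it a quarter turn clockwise (seen from above) to its stop. The lock springs back, so finish still gripping the key and holding it turned, fully in; leave the other clay pieces where they are.

Things in the scene. Friction and masses are not known exactly. Their poses are not given: they have to be found in the camera images.
- whistle: Unsold terracotta whistle, a squat pear 41 mm across (widest from 10 to 26 mm up) and 43 mm tall, 70 g more or less, standing on the cart top on its flat foot (30 mm across). Origin: centre of its underside, z up. A stub mouthpiece (14 mm wide, 13 to 23 mm up) sticks out along its +x to 37 mm from its axis; grip it across its y.
- till: Grey steel cash box, 260 (x) by 220 (y) by 90 mm high, fixed to the cart. Origin: centre of its underside; its front, with the drawer, faces its own -x. The lock stands on its top.
- till_drawer0 (a joint): How far the cash box's drawer is pulled out towards the box's own -x, m: 0 = fully shut (hard stop), 0.10 to 0.125 at the start. Slides with about 1 N of friction plus 4 N per m/s.
- till_drawer0_handle (a point): Middle of the drawer's bar handle, which moves with the drawer: a bar 11 mm thick and 110 mm long along the box's y, its centre 35 mm before the drawer's front panel and 52 mm above the cart top. The panel is 15 mm thick and its top edge 78 mm above the cart top. Axes as the box's.
- drawer_floor (a point): Centre of the drawer's inner floor, 22 mm above the cart top, moving with the drawer; axes as the box's. Inside: 215 (x) by 178 (y) mm, walls 46 mm high; its front end is 107 mm to -x of this point. Only the part before the box's front (115 mm to -x of the box's origin) is uncovered; the box's lintel over the rest clears the floor by 56 mm.
- key: Key, 40 g, blade down in its stand. Origin: middle of the shoulder's underside; z up. Above: shoulder 29 (y) by 9 (x) by 9 mm high, then a flat black head 38 mm (y) by 9 mm thick (x), up to 46 mm above the origin; pinch it along x about 30 mm above the origin. Below: steel blade 14 (y) by 5 (x) by 24 mm long, the last 9 mm tapering to 3 by 2.4 mm. Fits the lock either way round (half a turn).
- key_stand: Wooden block 60 (x) by 56 (y) by 32 mm high, fixed to the cart, with one slot (16 by 7 mm, 28 mm deep, long side along y) in the middle of its top, where the key stands with its shoulder on the wood. Origin: centre of its underside. Lift the key straight up by 30 mm or more to clear it.
- keyway (a point): Middle of the lock plug's top face, 117 mm above the cart; turns with the plug; at lock = 0 axes as the box's. Slot 15.5 (y) by 6.5 mm (x), 26 mm deep, mouth flared 3 mm all round. Brass plug 26 by 32 mm in a steel collar 55 mm across, tops level. Key home: its origin is here, its shoulder on the plug. Two sticky pins, 8 and 13 mm deep, stick and slip with 3 to 15 N: push on, wiggle if it sticks.
- lock (a joint): Turn of the lock plug, rad: 0 at rest (spring stop), growing clockwise seen from above to the stop at 1.5. A spring drives it back with 0.02 N m at 0 and 0.1 N m at the stop. The key has about 0.1 rad of play in the slot, so turn the key itself about 1.6 rad.
- bell: Terracotta bell, 56 mm across, 58 mm tall, on the cart top; bystander, leave alone. Origin: centre of its underside.
- cup: Black clay cup without a handle, open on top, 64 mm across, 60 mm tall, on the cart top; bystander, leave alone. Origin: centre of its underside.
- dish: Terracotta dish, 70 mm across, 25 mm tall, on the cash box's top beside the lock; bystander, leave alone. Origin: centre of its underside.
Not all that is in view belongs to the job. What is shaped like the whistle but turquoise is not meant.

How it is judged:
By the outcome, as a careful person would: the job done as asked, in the order asked, and still so for the second after the job is handed in, while the arm keeps its last pose, push and grip.
It also fails if it takes over 72 s, if anything falls off the work surface, if the arm or the gripper's body presses on something with over 40 N, if the wrist force passes 120 N, or if a joint passes its speed limit or range.

## Working session

There is one attempt and no reset: what is moved stays moved. The work goes in short steps, Python scripts to look and compute and a tool call to move; the robot and the scene stay as the last step left them, time stands still between calls to the robot, and variables do not carry over. Pictures are saved under pics/ and viewed, and the job is handed in when it is done.

Besides the shell and the picture viewer there is one more tool, called after "Call:" by a JSON object that holds its "method" and its "body". drive_tool: Moves the arm, as the interface text tells. Its arguments: {"type":"object","properties":{"increments":{"type":"array","items":{"type":"array","items":{"type":"number"}}}},"required":["increments"]}

```bash
mkdir -p pics; cat > h.py <<'E'
import numpy as np, cv2
from bench import ctrl, camera, hand_in
from scipy.spatial.transform import Rotation as R
np.set_printoptions(precision=4,suppress=True)
def pose():
    o=ctrl.get_obs(); q=o['eef_rot']; return np.array(o['eef_pos']), R.from_quat([q[1],q[2],q[3],q[0]])
def save(n,img): cv2.imwrite('pics/'+n+'.png',cv2.cvtColor(img,cv2.COLOR_RGB2BGR))
def cloud(c):
    h,w=c['depth'].shape; u,v=np.meshgrid(np.arange(w),np.arange(h)); d=c['depth']
    P=np.stack([(u-c['cx'])/c['fx']*d,(v-c['cy'])/c['fy']*d,d],-1)
    T=np.array(c['world_from_camera']); return P@T[:3,:3].T+T[:3,3]
E
python3 - <<'E'
from h import *
import pickle
o=ctrl.get_obs(); print(o)
for n in('scene','top','wrist'):
    c=camera(n); pickle.dump(c,open(n+'.pkl','wb')); save(n+'0',cv2.resize(c['img'],None,fx=1.5,fy=1.5,interpolation=cv2.INTER_CUBIC)); print(n,c['fx'],c['fy'],c['cx'],c['cy'],c.get('world_from_camera',c.get('hand_eye')))
E
```

```text
{'time_s': 0.0, 'q': array([ 1.1177,  0.1815,  1.608 , -0.    ,  1.3538, -0.2063]), 'dq': array([ 0.002 ,  0.0002,  0.0003, -0.0009,  0.0008,  0.0008]), 'joint_efforts': array([  0.0006, -44.4863, -35.1342,  -0.0002,   0.0088,  -0.    ]), 'eef_pos': array([0.1402, 0.5571, 0.2414]), 'eef_rot': array([ 0.7015,  0.0864,  0.7019, -0.0876]), 'wrist_force': array([ 0.2835, -0.6882,  0.0879]), 'torque': array([-0.0084,  0.0047,  0.0167]), 'opening': 0.9996900494874997}
scene 406.11398290154943 406.11398290154943 259.06766781325626 197.25902404357615 [[ 0.5361  0.5344 -0.6534  1.2479]
 [ 0.8441 -0.3469  0.4088 -0.4403]
 [-0.0082 -0.7707 -0.6371  0.7527]
 [ 0.      0.      0.      1.    ]]
top 348.3807217350088 348.3807217350088 255.81568581282752 188.14309643754277 [[-0.012  -0.9868  0.1613  0.4239]
 [-0.9995  0.0073 -0.0295 -0.0274]
 [ 0.0279 -0.1616 -0.9865  1.141 ]
 [ 0.      0.      0.      1.    ]]
wrist 297.3186396354542 297.3186396354542 250.39104301439693 190.11542696761705 [[ 0.0006 -0.317   0.9484 -0.1322]
 [ 1.      0.0007 -0.0004  0.0001]
 [-0.0005  0.9484  0.317  -0.0811]
 [ 0.      0.      0.      1.    ]]
```

View pics/scene0.png

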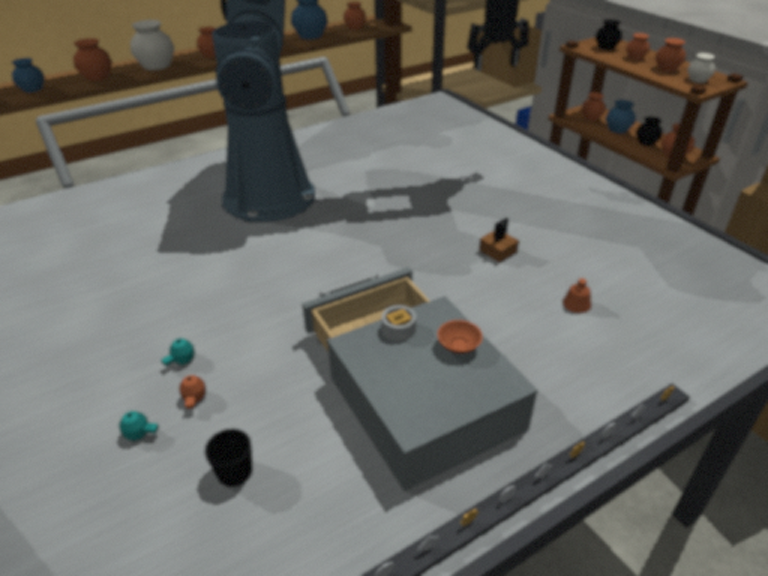

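View pics/top0.png

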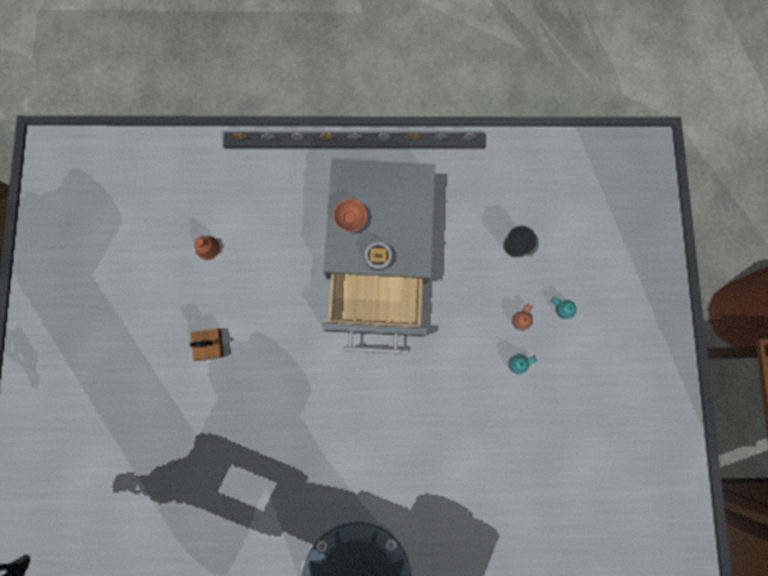

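View pics/wrist0.png

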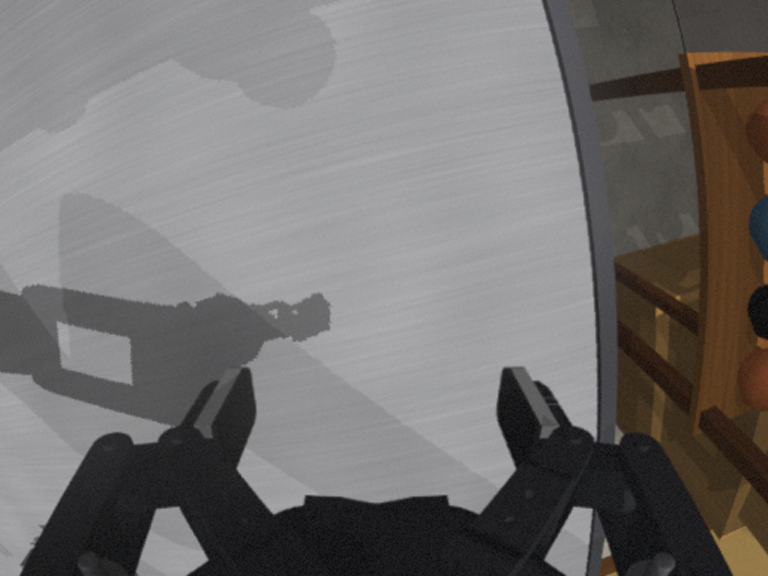

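The top view (1.5x) shows three whistle-shaped things: terracotta at (522,318), turquoise at (566,309) and turquoise at (519,364). The terracotta bell at (206,247) could also be confused with it. I choose (522,318). The key is in its stand at (206,344), the box at (380,220), the lock at (378,255) and the cup at (520,241).

```bash
python3 - <<'E'
from h import *
import pickle
c=pickle.load(open('top.pkl','rb')); s=pickle.load(open('scene.pkl','rb'))
A=cv2.resize(c['img'][190:260,325:400],None,fx=5,fy=5,interpolation=cv2.INTER_CUBIC)
B=cv2.resize(c['img'][205:255,115:165],None,fx=7,fy=7,interpolation=cv2.INTER_CUBIC)
h=min(A.shape[0],B.shape[0]); save('crop1',np.hstack([A[:h],B[:h]]))
D=cv2.resize(c['img'][100:240,205:300],None,fx=4,fy=4,interpolation=cv2.INTER_CUBIC);save('crop2',D)
for nm,c in(('top',c),('scene',s)):
    P=cloud(c); im=c['img'].astype(int); r,g,b=im[...,0],im[...,1],im[...,2]; z=P[...,2]
    print(nm,'table z',np.median(z[(abs(z)<.02)]))
    # whistle
    m=(r>1.6*b)&(r>90)&(z>0.005)&(z<.2)&(P[...,0]>.2)&(P[...,0]<.9)&(abs(P[...,1])<.6)
    n,l,st,ce=cv2.connectedComponentsWithStats(m.astype(np.uint8))
    for i in range(1,n):
        if st[i,4]<15: continue
        Q=P[l==i]; print(ce[i],st[i,4],'mean',Q.mean(0),'min',Q.min(0),'max',Q.max(0))
    # box top
    m=(abs(z-.09)<.006)&(P[...,0]>.3)&(P[...,0]<.95)&(abs(P[...,1])<.3)&(abs(r-b)<30)
    n,l,st,ce=cv2.connectedComponentsWithStats(m.astype(np.uint8)); i=1+np.argmax(st[1:,4]); Q=P[l==i]
    print('box',cv2.minAreaRect((Q[:,:2]*1000).astype(np.float32)),Q[:,2].mean())
    m=(abs(z-.117)<.006)&(P[...,0]>.4)&(P[...,0]<.8)&(abs(P[...,1])<.2)
    Q=P[m]; print('lock',cv2.minEnclosingCircle((Q[:,:2]*1000).astype(np.float32)),Q.mean(0),len(Q))
E
```

```text
top table z -0.0003862420187074056
[232.9461 143.0404] 371 mean [0.7346 0.0103 0.1042] min [ 0.6993 -0.0236  0.0883] max [0.7652 0.0434 0.1179]
[135.1379 164.7328] 116 mean [0.6831 0.3264 0.0387] min [0.6659 0.3108 0.0059] max [0.7062 0.3438 0.0614]
[251.8352 169.6703] 91 mean [ 0.6482 -0.0467  0.1148] min [ 0.6338 -0.0626  0.1047] max [ 0.6645 -0.0321  0.1217]
[348.2167 212.1083] 120 mean [ 0.5248 -0.3561  0.0341] min [ 0.5058 -0.3772  0.0199] max [ 0.5557 -0.3372  0.0439]
[136.3214 223.4821] 112 mean [0.4955 0.3169 0.0313] min [0.4845 0.2911 0.0262] max [0.5064 0.3435 0.0376]
[137.3221 234.3893] 149 mean [0.4614 0.3122 0.0319] min [0.4472 0.2844 0.0238] max [0.4781 0.3394 0.0641]
box ((734.3530883789062, -50.621238708496094), (220.13426208496094, 246.59686279296875), 86.36592102050781) 0.08960505772398213
lock ((691.9752807617188, -15.706911087036133), 80.77915954589844) [ 0.6784 -0.0241  0.1154] 295
scene table z 0.0005541458838993485
[325.4737 158.8158] 38 mean [0.4625 0.2984 0.0322] min [0.4486 0.285  0.0282] max [0.4812 0.3205 0.0349]
[336.5714 161.7403] 77 mean [0.4941 0.3166 
[... 354 characters left out ...]
] max [0.5201 0.0094 0.0702]
[232.1607 211.1524] 361 mean [ 0.5259 -0.0718  0.0387] min [ 0.5071 -0.1364  0.0187] max [0.5744 0.0461 0.0711]
[265.5565 210.913 ] 115 mean [ 0.6459 -0.0459  0.116 ] min [ 0.6262 -0.0619  0.1079] max [ 0.6613 -0.0285  0.1195]
[305.888  223.7697] 482 mean [0.7244 0.0144 0.1056] min [ 0.6754 -0.0246  0.089 ] max [0.766  0.0427 0.1177]
[127.1415 259.2439] 205 mean [ 0.5339 -0.3621  0.033 ] min [ 0.5132 -0.3787  0.0112] max [ 0.5571 -0.3414  0.0457]
box ((735.49072265625, -51.67102813720703), (222.48399353027344, 247.90316772460938), 86.15460968017578) 0.0903518416157417
lock ((692.9930419921875, -16.798778533935547), 80.84715270996094) [ 0.6779 -0.0257  0.1155] 472
```

View pics/crop1.png

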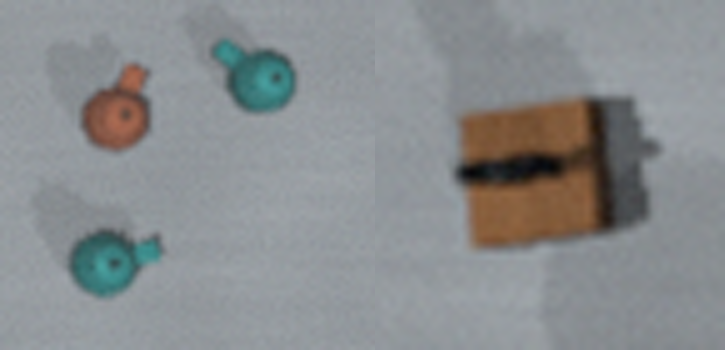

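View pics/crop2.png

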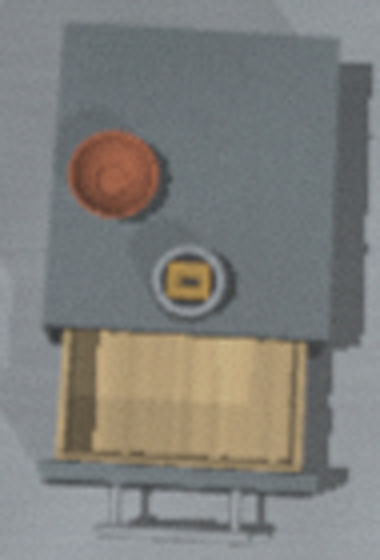

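```bash
python3 - <<'E'
from h import *
import pickle
from scipy.optimize import least_squares
c=pickle.load(open('top.pkl','rb')); s=pickle.load(open('scene.pkl','rb'))
p,r=pose(); print(p); print(r.as_matrix())
for nm,c in(('top',c),('scene',s)):
    P=cloud(c); im=c['img'].astype(int); z=P[...,2]; R_,b=im[...,0],im[...,2]
    m=(R_>1.5*b)&(R_>70)&(z>0.004)&(abs(P[...,0]-.53)<.06)&(abs(P[...,1]+.36)<.06)
    Q=P[m]; print(nm,'whistle',len(Q),Q[Q[:,2]>.03].mean(0))
    # body: silhouettes: model fit in xy: hull points
    def sphere(v): return np.linalg.norm(Q[Q[:,2]>.026]-np.array([v[0],v[1],.021]),axis=1)-.0215
    f=least_squares(sphere,[.52,-.36],loss='soft_l1',f_scale=.002); print('axis',f.x,np.abs(f.fun).mean())
    d=Q[:,:2]-f.x; far=np.linalg.norm(d,axis=1)>.025; print('mouth',far.sum(),np.degrees(np.arctan2(*d[far].mean(0)[::-1])),np.linalg.norm(d[far],axis=1).max())
    m=(abs(z-.032)<.004)&(R_>1.4*b)&(abs(P[...,0]-.48)<.06)&(abs(P[...,1]-.315)<.06); Q=P[m]
    print('stand',cv2.minAreaRect((Q[:,:2]*1000).astype(np.float32)),len(Q))
    m=(z>.045)&(z<.09)&(abs(P[...,0]-.48)<.06)&(abs(P[...,1]-.315)<.06); Q=P[m]
    print('key',len(Q),Q.mean(0),Q.min(0),Q.max(0)); C=np.cov(Q[:,:2].T); w,v=np.linalg.eigh(C); print(w**.5,np.degrees(np.arctan2(v[1,1],v[0,1])))
    m=(z>.04)&(z<.085)&(P[...,0]>.38)&(P[...,0]<.52)&(abs(P[...,1]+.03)<.14); Q=P[m]
    for a in np.arange(.40,.53,.01):
        k=Q[abs(Q[:,0]-a)<.005]
        if len(k): print(round(a,3),len(k),k[:,1].min(),k[:,1].max(),np.median(k[:,2]))
    rg=P[(abs(z-.117)<.003)&(abs(P[...,0]-.648)<.04)&(abs(P[...,1]+.046)<.04)]
    print('collar',cv2.minEnclosingCircle((rg[:,:2]*1000).astype(np.float32)),len(rg))
E
```

```text
[0.1403 0.5572 0.2416]
[[-0.0006  0.2443  0.9697]
 [-0.0012  0.9697 -0.2443]
 [-1.     -0.0013 -0.0003]]
top whistle 126 [ 0.521  -0.3554  0.0372]
axis [ 0.5215 -0.3584] 0.0016383120278919265
mouth 13 -25.052449265161833 0.03637946714086956
stand ((476.9682312011719, 315.230224609375), (59.07460403442383, 54.3709831237793), 8.071806907653809) 263
key 53 [0.4759 0.3137 0.0716] [0.4704 0.2975 0.0498] [0.4824 0.3337 0.0815]
[0.0028 0.0113] 99.04894659414276
0.45 16 -0.09291956887063763 -0.04623464035901943 0.05452005471375576
0.46 111 -0.09251788576017403 0.024740479211332177 0.056317040393565776
0.47 28 -0.08366704703767018 0.024737325038128033 0.05411765675340219
0.48 18 -0.08391069874583813 0.015543043494367005 0.054123839034469934
0.49 62 -0.14100900616850923 0.015394750392520966 0.06850509179624431
0.5 205 -0.1412866003537478 0.0692199558643109 0.0763267797618552
0.51 190 -0.1303329717766955 0.06980981347566528 0.07557403360428705
0.52 64 -0.13021068035837713 0.06963831610882212 0.06851008648280565
collar ((647.1195068359375, -45.5758171081543), 27.253419876098633) 150
scene whistl
[... 204 characters left out ...]
75927734), 13.285539627075195) 164
key 96 [0.481  0.3127 0.0643] [0.4703 0.2954 0.0451] [0.4874 0.3358 0.0819]
[0.0027 0.0117] 96.29158804090805
0.45 1 -0.08830928125738996 -0.08830928125738996 0.05530569026469323
0.46 74 -0.09431403758093021 0.020996331707082927 0.05643761466372177
0.47 74 -0.08524529764888317 0.024996586218815786 0.055738151351138576
0.49 20 -0.14359534569582444 -0.07161873870717655 0.0772506449058526
0.5 176 -0.14487128070882466 0.05920325388492459 0.07718475890926968
0.51 490 -0.14338277087118423 0.06894045099550455 0.06979938961401982
0.52 304 -0.1336484967592873 0.06717369164689219 0.059977845069074054
collar ((648.693359375, -46.07304763793945), 28.76346778869629) 252
```

```bash
cat >> h.py <<'E'
def go(t,psi,n=None):
    """delta in current tool axes to TCP target t with tool down, jaw yaw psi(deg)"""
    p,r=pose(); d=r.inv().apply(np.array(t)-p)
    y=np.radians(psi); Rt=np.array([[0,np.cos(y),np.sin(y)],[0,np.sin(y),-np.cos(y)],[-1,0,0]])
    rv=np.degrees((r.inv()*R.from_matrix(Rt)).as_rotvec())
    n=n or int(np.ceil(max(np.linalg.norm(d)/.058,np.linalg.norm(rv)/10)))
    print('pos',p,'psi',np.degrees(np.arctan2(*r.as_matrix()[1::-1,1])),'delta',d,'|rv',rv,'| n',n,'per row',d/n,rv/n)
    o=ctrl.get_obs(); print('t',o['time_s'],'F',np.array(o['wrist_force']),'op',o['opening'])
E
python3 -c "
from h import *
go([.521,-.358,.16],65,17)"
```

```text
pos [0.1403 0.5572 0.2416] psi 75.85840233602042 delta [ 0.0825 -0.7944  0.5928] |rv [10.8584 -0.0103  0.0783] | n 17 per row [ 0.0049 -0.0467  0.0349] [ 0.6387 -0.0006  0.0046]
t 0.15 F [-0.7666  0.3588 -0.0889] op 1.0019533512988184
```

Call:
{"method": "drive_tool", "body": {"increments": [[0,-0.0467,0.0349,0,0,0,0.5],[0,-0.0467,0.0349,0,0,0,0.5],[0,-0.0467,0.0349,0,0,0,0.5],[0,-0.0467,0.0349,0,0,0,0.5],[0,-0.0467,0.0349,0,0,0,0.5],[0,-0.0467,0.0349,0,0,0,0.5],[0,-0.0467,0.0349,0,0,0,0.5],[0,-0.0467,0.0349,0,0,0,0.5],[0,-0.0467,0.0349,0,0,0,0.5],[0,-0.0467,0.0349,0,0,0,0.5]]}}

```text
time_s: 1.4
eef_pos: [0.3651, 0.0175, 0.2425]
eef_rot: [0.702, 0.087, 0.701, -0.087]
wrist_force: [-0.5, 0.9, 0.7]
opening: 0.746
```

```bash
python3 -c "
from h import *
go([.521,-.358,.14],65)"
```

```text
pos [0.3651 0.0175 0.2425] psi 75.82990206837049 delta [ 0.1027 -0.326   0.2429] |rv [10.8299  0.0639 -0.0193] | n 8 per row [ 0.0128 -0.0407  0.0304] [ 1.3537  0.008  -0.0024]
t 1.4 F [-0.5198  0.9074  0.6893] op 0.7464480741195886
```

Call:
{"method": "drive_tool", "body": {"increments": [[0,-0.0466,0.0347,0,0,0,0.5],[0,-0.0466,0.0347,0,0,0,0.5],[0,-0.0466,0.0347,0,0,0,0.5],[0,-0.0466,0.0347,0,0,0,0.5],[0.02,-0.0466,0.0347,0,0,0,0.5],[0.03,-0.0466,0.0347,0,0,0,0.5],[0.03,-0.0464,0.0347,0,0,0,0.5],[0.02,0,0,10.6,0,0,0.4],[0,0,0,0.2,0,0,0.4]]}}

```text
time_s: 2.52
eef_pos: [0.5173, -0.3505, 0.1418]
eef_rot: [0.689, 0.154, 0.692, -0.151]
wrist_force: [-0.2, 0.3, 0.7]
opening: 0.703
```

```bash
python3 - <<'E'
from h import *
import pickle
go([.521,-.358,.014],65)
p,r=pose(); c=camera('wrist'); save('w1',cv2.resize(c['img'],None,fx=1.5,fy=1.5)); 
H=np.array(c['hand_eye'])
# project whistle axis points
def proj(X):
    t=r.inv().apply(np.array(X)-p); q=H[:3,:3].T@(t-H[:3,3]); th=np.arctan2(np.hypot(q[0],q[1]),q[2]); a=np.arctan2(q[1],q[0]); return np.array([c['cx']+c['fx']*th*np.cos(a),c['cy']+c['fx']*th*np.sin(a)])
for z in(0,.021,.043): print(z,proj([.521,-.358,z])*1.5)
a=np.radians(-25); print(proj([.521+.037*np.cos(a),-.358+.037*np.sin(a),.018])*1.5)
E
```

```text
pos [ 0.5173 -0.3505  0.1418] psi 65.08497662452312 delta [ 0.1277 -0.0055  0.0073] |rv [ 0.0853 -0.3207 -0.1219] | n 3 per row [ 0.0426 -0.0018  0.0024] [ 0.0284 -0.1069 -0.0406]
t 2.525 F [-0.1768  0.3493  0.6966] op 0.703264591909952
0 [366.8609 280.6195]
0.021 [366.2717 291.1769]
0.043 [365.5576 304.0556]
[366.6739 344.5707]
```

View pics/w1.png

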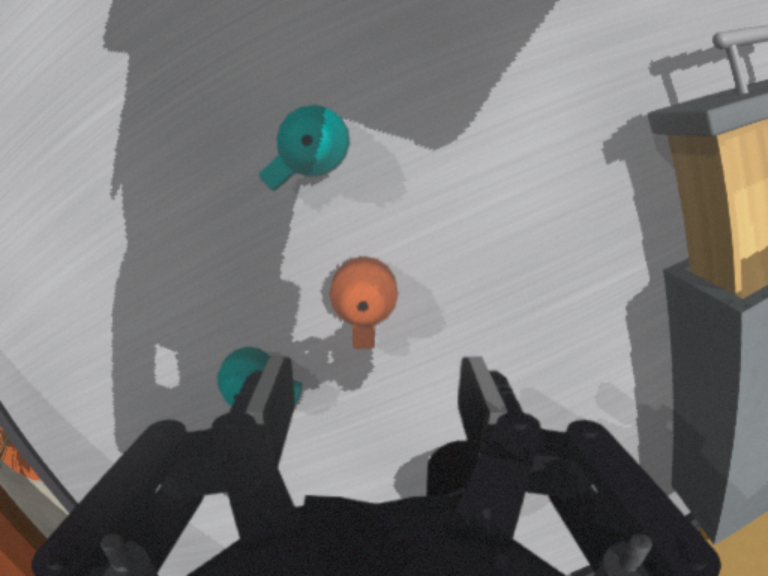

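The terracotta whistle's body is at (364,291) and its mouthpiece at (364,340), in line with the jaws and matching the projected position. The turquoise ones at (313,140) and (248,378) are clear of the descent.

Call:
{"method": "drive_tool", "body": {"increments": [[0,-0.0055,0.0073,0,-0.3,0,0.4],[0.04,0,0,0,0,0,0.4],[0.04,0,0,0,0,0,0.4],[0.03,0,0,0,0,0,0.4],[0.0175,0,0,0,0,0,0.4],[0,0,0,0,0,0,-0.3],[0,0,0,0,0,0,-0.3],[0,0,0,0,0,0,-0.3],[0,0,0,0,0,0,-0.3]]}}

```text
time_s: 3.7
eef_pos: [0.5241, -0.3601, 0.0183]
eef_rot: [0.693, 0.152, 0.688, -0.153]
wrist_force: [-1.3, -0.8, -1.1]
opening: 0.444
```

```bash
python3 -c "
from h import *
go([.521,-.358,.014],65)
c=camera('wrist'); save('w2',c['img'])"
```

```text
pos [ 0.5241 -0.3601  0.0183] psi 65.06825383863367 delta [ 0.0043  0.0006 -0.0037] |rv [0.0684 0.3789 0.0297] | n 1 per row [ 0.0043  0.0006 -0.0037] [0.0684 0.3789 0.0297]
t 3.7 F [-1.3048 -0.7754 -1.0516] op 0.44378462385148315
```

View pics/w2.png

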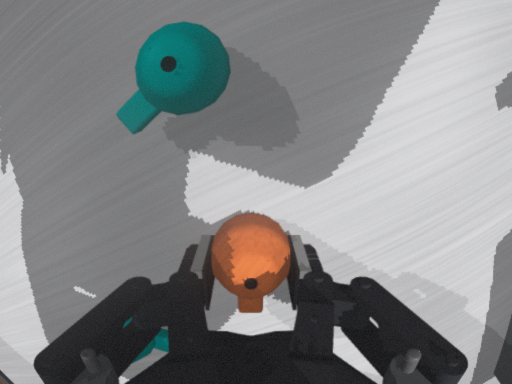

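Call:
{"method": "drive_tool", "body": {"increments": [[0,0,0,0,0,0,0.3],[0,0,0,0,0,0,0.3],[0.005,0,-0.0035,0,0.3,0,0.3],[0,0,0,0,0,0,-0.4],[0,0,0,0,0,0,-0.4],[0,0,0,0,0,0,-0.4],[0,0,0,0,0,0,-0.4],[0,0,0,0,0,0,-0.4]]}}

```text
time_s: 4.75
eef_pos: [0.5205, -0.3582, 0.0123]
eef_rot: [0.69, 0.153, 0.69, -0.153]
wrist_force: [0.3, -0.8, -0.5]
opening: 0.453
```

```bash
python3 -c "
from h import *
go([.521,-.358,.014],65)"
```

```text
pos [ 0.5205 -0.3582  0.0123] psi 65.06185763357786 delta [-0.0017  0.0004  0.0004] |rv [ 0.0619 -0.0057 -0.0025] | n 1 per row [-0.0017  0.0004  0.0004] [ 0.0619 -0.0057 -0.0025]
t 4.75 F [ 0.2513 -0.7808 -0.5492] op 0.453009694867744
```

Call:
{"method": "drive_tool", "body": {"increments": [[-0.02,0,0,0,0,0,-0.4],[-0.04,0,0,0,0,0,-0.4],[-0.05,0,0,0,0,0,-0.4],[-0.03,0,0,0,0,0,-0.4],[0,0,0,0,0,0,-0.4]]}}

```text
time_s: 5.38
eef_pos: [0.5224, -0.36, 0.1573]
eef_rot: [0.693, 0.151, 0.688, -0.154]
wrist_force: [0.3, -0.5, -1.2]
opening: 0.448
```

```bash
python3 -c "
from h import *
go([.552,-.039,.15],86.3)"
```

```text
pos [ 0.5224 -0.36    0.1573] psi 65.06688163746799 delta [ 0.0056  0.3036 -0.1085] |rv [-21.2324   0.4061   0.2441] | n 6 per row [ 0.0009  0.0506 -0.0181] [-3.5387  0.0677  0.0407]
t 5.375 F [ 0.2893 -0.4807 -1.2001] op 0.4477742150678932
```

Call:
{"method": "drive_tool", "body": {"increments": [[0,0.0506,-0.0181,0,0,0,-0.4],[0,0.0506,-0.0181,0,0,0,-0.4],[0,0.0506,-0.0181,0,0,0,-0.4],[0,0.0506,-0.0181,0,0,0,-0.4],[0,0.0506,-0.0181,0,0,0,-0.4],[0,0.0506,-0.0181,0,0,0,-0.4],[0,0,0,-10.6,0,0,-0.4],[0,0,0,-10.6,0,0,-0.4],[0,0,0,0,0,0,-0.4]]}}

```text
time_s: 6.5
eef_pos: [0.5493, -0.0367, 0.1514]
eef_rot: [0.706, 0.024, 0.707, -0.023]
wrist_force: [0.3, 0.5, -0.3]
opening: 0.447
```

```bash
python3 -c "
from h import *
go([.552,-.039,.036],86.3)
c=camera('wrist'); save('w3',cv2.resize(c['img'],None,fx=1.5,fy=1.5));c=camera('top'); save('t3',cv2.resize(c['img'][100:260,180:320],None,fx=4,fy=4))"
```

```text
pos [ 0.5493 -0.0367  0.1514] psi 86.18910861537992 delta [ 0.1154 -0.0021  0.003 ] |rv [-0.1109 -0.1023 -0.0204] | n 2 per row [ 0.0577 -0.0011  0.0015] [-0.0554 -0.0511 -0.0102]
t 6.5 F [ 0.3139  0.4984 -0.3273] op 0.4473402224212672
```

View pics/w3.png

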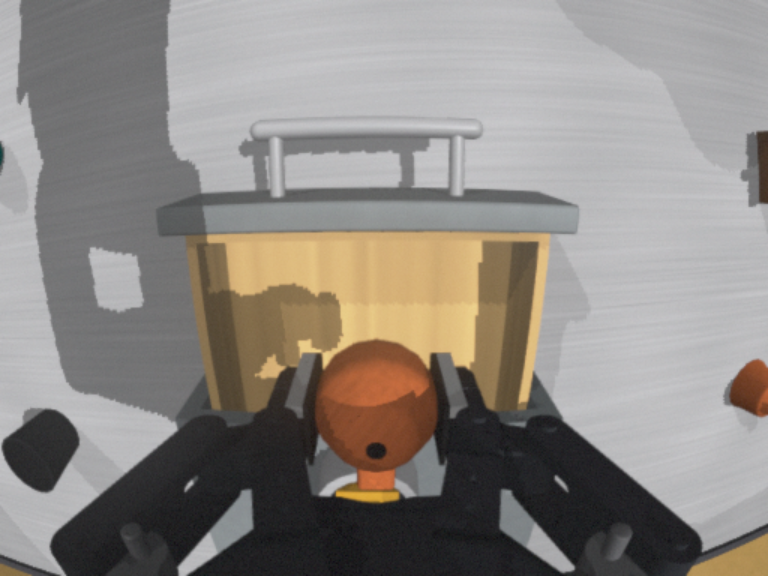

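View pics/t3.png

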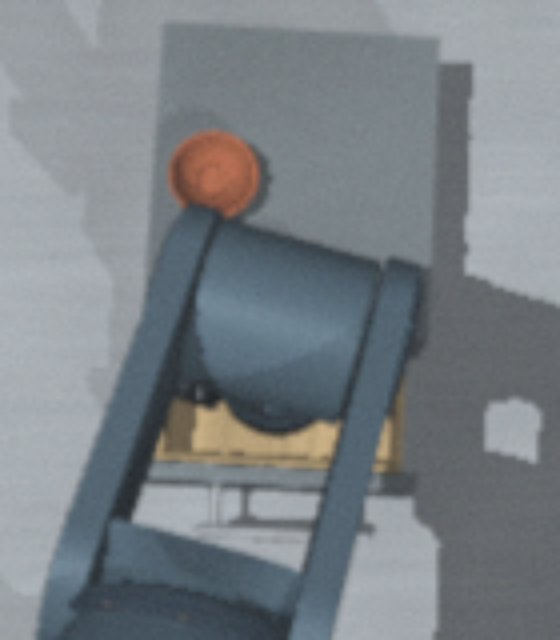

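The whistle is upright in the jaws at (377,400). It hangs over the open part of the drawer, whose front wall is at row 235 and side walls at columns 205 and 535. I'll lower it now.

Call:
{"method": "drive_tool", "body": {"increments": [[0.04,0,0,0,0,0,-0.4],[0.04,0,0,0,0,0,-0.4],[0.025,0,0,0,0,0,-0.4],[0.006,0,0,0,0,0,-0.4],[0.003,0,0,0,0,0,-0.4],[0,0,0,0,0,0,-0.4]]}}

```text
time_s: 7.35
eef_pos: [0.5509, -0.0374, 0.0394]
eef_rot: [0.707, 0.023, 0.706, -0.023]
wrist_force: [-0.7, 0.1, -0.4]
opening: 0.446
```

```bash
python3 -c "
from h import *
go([.552,-.039,.035],86.3)"
```

```text
pos [ 0.5509 -0.0374  0.0394] psi 86.22099604549935 delta [ 0.0044 -0.0015  0.0012] |rv [-0.079   0.0972  0.0232] | n 1 per row [ 0.0044 -0.0015  0.0012] [-0.079   0.0972  0.0232]
t 7.35 F [-0.6926  0.0576 -0.429 ] op 0.4459126121343056
```

Call:
{"method": "drive_tool", "body": {"increments": [[0.002,0,0,0,0,0,-0.4],[0.0015,0,0,0,0,0,-0.4],[0,0,0,0,0,0,-0.4]]}}

```text
time_s: 7.72
eef_pos: [0.5501, -0.0371, 0.035]
eef_rot: [0.707, 0.023, 0.707, -0.023]
wrist_force: [-0.9, -0.3, 0.1]
opening: 0.445
```

Call:
{"method": "drive_tool", "body": {"increments": [[0.001,0,0,0,0,0,-0.4],[0,0,0,0,0,0,-0.4]]}}

```text
time_s: 7.98
eef_pos: [0.5501, -0.0372, 0.0339]
eef_rot: [0.707, 0.023, 0.707, -0.023]
wrist_force: [-0.2, 0.0, -0.7]
opening: 0.45
```

Call:
{"method": "drive_tool", "body": {"increments": [[0.001,0,0,0,0,0,-0.4],[0,0,0,0,0,0,-0.4]]}}

```text
time_s: 8.22
eef_pos: [0.5511, -0.0372, 0.0338]
eef_rot: [0.707, 0.023, 0.706, -0.023]
wrist_force: [0.4, 1.1, 5.4]
opening: 0.45
```

Call:
{"method": "drive_tool", "body": {"increments": [[0,0,0,0,0,0,0.05],[0,0,0,0,0,0,0.3],[0,0,0,0,0,0,0.4],[0,0,0,0,0,0,0.4],[-0.02,0,0,0,0,0,0.4],[-0.04,0,0,0,0,0,0.4],[-0.05,0,0,0,0,0,0.4],[-0.02,0,0,0,0,0,0.4]]}}

```text
time_s: 9.22
eef_pos: [0.5517, -0.0376, 0.1663]
eef_rot: [0.708, 0.023, 0.705, -0.023]
wrist_force: [0.8, -0.0, -0.3]
opening: 0.701
```

```bash
python3 - <<'E'
from h import *
go([.42,-.03,.17],86.3)
p,r=pose(); c=camera('wrist'); save('w4',cv2.resize(c['img'],None,fx=1.5,fy=1.5))
E
```

```text
pos [ 0.5517 -0.0376  0.1663] psi 86.2644964749703 delta [-0.0044 -0.001  -0.1319] |rv [-0.0354  0.2804  0.0622] | n 3 per row [-0.0015 -0.0003 -0.044 ] [-0.0118  0.0935  0.0207]
t 9.225 F [ 0.7982 -0.0124 -0.3345] op 0.7006371315849224
```

View pics/w4.png

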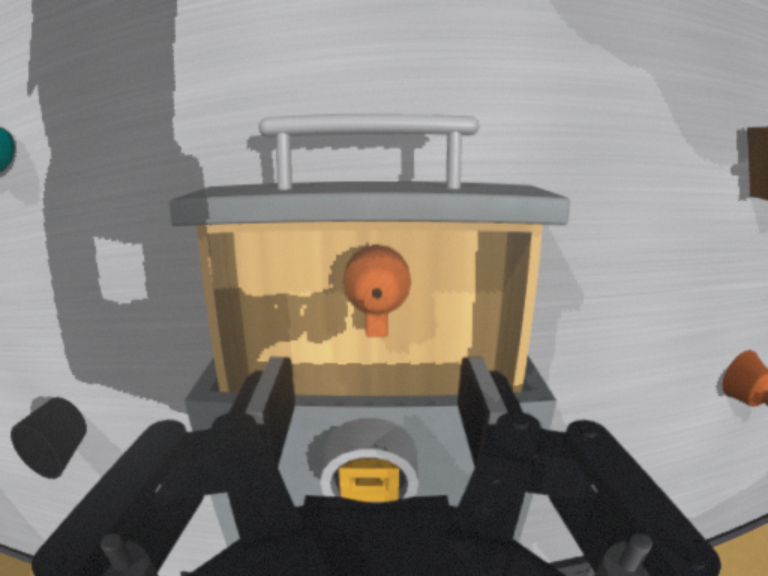

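The whistle stands upright at (377,280), clear of the drawer's walls. The jaws are empty. Next I push the handle from the front.

Call:
{"method": "drive_tool", "body": {"increments": [[0,0,-0.05,0,0,0,-1],[0,0,-0.05,0,0,0,-1],[0,0,-0.042,0,0.2,0,-1],[0.04,0,0,0,0,0,-1],[0.04,0,0,0,0,0,-1],[0.037,0,0,0,0,0,-1],[0,0,0,0,0,0,-1]]}}

```text
time_s: 10.15
eef_pos: [0.4049, -0.0268, 0.0432]
eef_rot: [0.703, 0.024, 0.71, -0.022]
wrist_force: [-0.4, 0.4, 0.2]
opening: -0.008
```

```bash
python3 - <<'E'
from h import *
go([.546,-.0395,.048],86.3)
p,r=pose(); c=camera('wrist'); save('w5',cv2.resize(c['img'],None,fx=1.5,fy=1.5))
E
```

```text
pos [ 0.4049 -0.0268  0.0432] psi 86.2457803885159 delta [-0.0063 -0.0034  0.1415] |rv [-0.0536 -0.6101 -0.1251] | n 3 per row [-0.0021 -0.0011  0.0472] [-0.0179 -0.2034 -0.0417]
t 10.15 F [-0.3724  0.3672  0.2119] op -0.007759538840770171
```

View pics/w5.png

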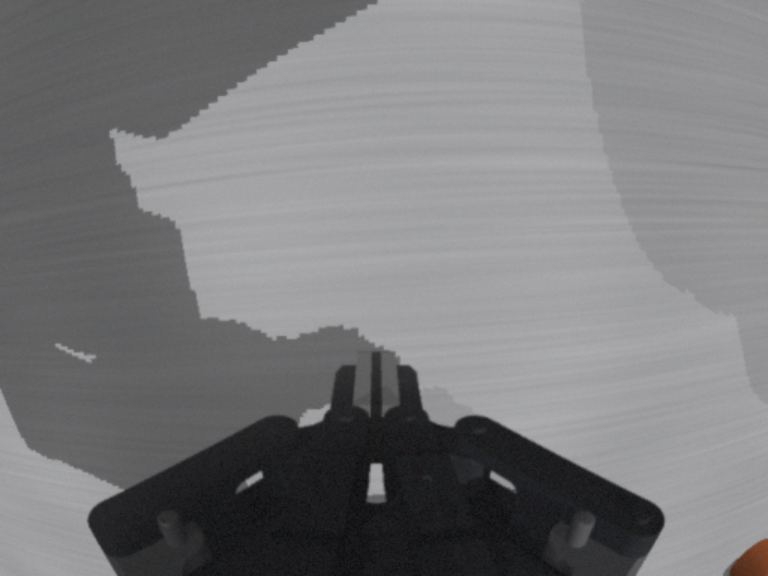

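Call:
{"method": "drive_tool", "body": {"increments": [[-0.005,-0.002,0.016,0,-0.5,0,-1],[0,0,0.012,0,0,0,-1],[0,0,0.006,0,0,0,-1],[0,0,0.006,0,0,0,-1],[0,0,0.007,0,0,0,-1],[0,0,0.009,0,0,0,-1],[0,0,0.009,0,0,0,-1],[0,0,0.009,0,0,0,-1],[0,0,0.009,0,0,0,-1],[0,0,0.009,0,0,0,-1]]}}

```text
time_s: 11.45
eef_pos: [0.5001, -0.0358, 0.051]
eef_rot: [0.708, 0.023, 0.705, -0.023]
wrist_force: [-0.4, 0.4, -0.6]
opening: -0.003
```

Call:
{"method": "drive_tool", "body": {"increments": [[0,0,0.009,0,0,0,-1],[0,0,0.009,0,0,0,-1],[0,0,0.007,0,0,0,-1],[0,0,0.006,0,0,0,-1],[0,0,0.004,0,0,0,-1]]}}

```text
time_s: 12.08
eef_pos: [0.535, -0.0382, 0.0515]
eef_rot: [0.709, 0.023, 0.705, -0.023]
wrist_force: [-0.7, -0.1, -1.1]
opening: 0.0
```

```bash
python3 - <<'E'
from h import *
go([.546,-.0395,.048],86.3)
c=camera('scene'); save('s6',cv2.resize(c['img'][130:330,150:400],None,fx=3,fy=3))
E
```

```text
pos [ 0.535  -0.0382  0.0515] psi 86.25907607622831 delta [ 0.0035 -0.0005  0.011 ] |rv [-0.0409  0.3142  0.006 ] | n 1 per row [ 0.0035 -0.0005  0.011 ] [-0.0409  0.3142  0.006 ]
t 12.075 F [-0.693  -0.0838 -1.0936] op 3.0060521905036397e-05
```

View pics/s6.png

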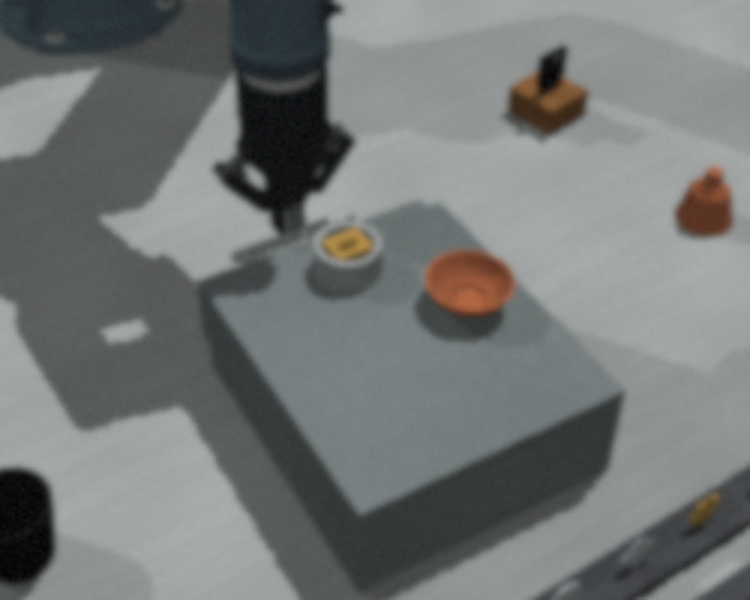

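The drawer is nearly shut, with the fingers at about (290,220) on the handle bar. I keep pushing in small steps until the stop shows up as force.

Call:
{"method": "drive_tool", "body": {"increments": [[0,0,0.003,0,0,0,-1],[0,0,0.003,0,0,0,-1],[0,0,0.003,0,0,0,-1],[0,0,0.002,0,0,0,-1]]}}

```text
time_s: 12.62
eef_pos: [0.545, -0.0389, 0.0514]
eef_rot: [0.708, 0.023, 0.705, -0.023]
wrist_force: [-7.4, -1.1, 5.7]
opening: -0.001
```

Call:
{"method": "drive_tool", "body": {"increments": [[0,0,0.0015,0,0,0,-1],[0,0,0,0,0,0,-1]]}}

```text
time_s: 12.88
eef_pos: [0.545, -0.0388, 0.0512]
eef_rot: [0.707, 0.023, 0.707, -0.023]
wrist_force: [-9.3, -0.3, 8.0]
opening: -0.001
```

Call:
{"method": "drive_tool", "body": {"increments": [[0,0,-0.005,0,0,0,-1],[0,0,-0.03,0,0,0,-1],[-0.03,0,-0.04,0,0,0,-1],[-0.06,0,0,0,0,0,-1],[-0.06,0,0,0,0,0,0]]}}

```text
time_s: 13.5
eef_pos: [0.4708, -0.0338, 0.2024]
eef_rot: [0.709, 0.023, 0.705, -0.023]
wrist_force: [1.0, -0.6, 0.0]
opening: 0.196
```

```bash
python3 - <<'E'
from h import *
go([.478,.314,.18],8)
c=camera('scene'); save('s7',cv2.resize(c['img'][130:330,150:400],None,fx=3,fy=3))
c=camera('top'); P=cloud(c);z=P[...,2];save('t7',cv2.resize(c['img'][100:260,180:320],None,fx=4,fy=4))
E
```

```text
pos [ 0.4708 -0.0338  0.2024] psi 86.24513517617429 delta [ 0.0225  0.3475 -0.0157] |rv [78.2449  0.2486 -0.2267] | n 8 per row [ 0.0028  0.0434 -0.002 ] [ 9.7806  0.0311 -0.0283]
t 13.5 F [ 1.0388 -0.6245  0.0307] op 0.19648766372484733
```

View pics/t7.png

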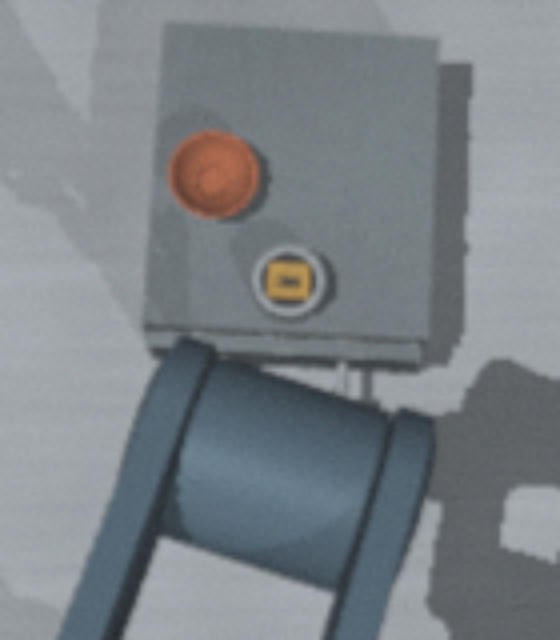

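View pics/s7.png

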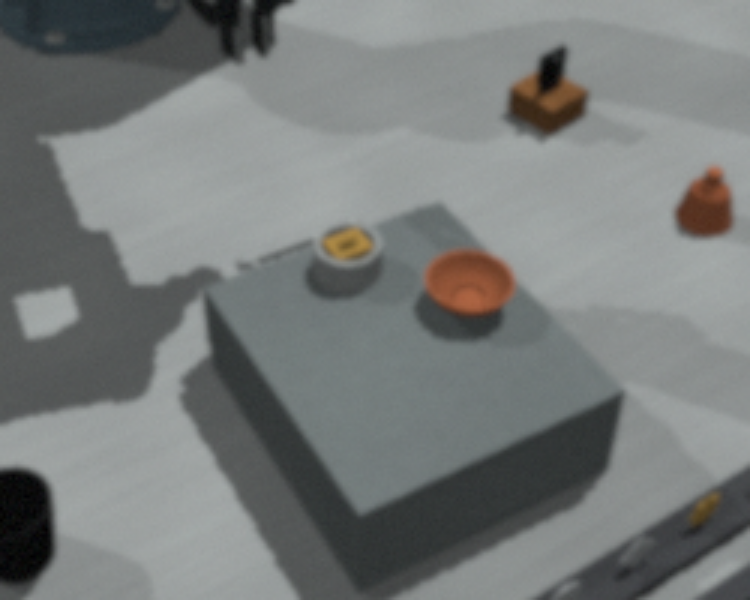

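The panel now sits flush against the box front at rows 330–365, and the box top and dish are undisturbed. The drawer is shut. Next is the key.

Call:
{"method": "drive_tool", "body": {"increments": [[0,0.058,-0.003,0,0,0,0],[0,0.058,-0.003,0,0,0,0],[0,0.058,-0.003,0,0,0,0],[0,0.058,-0.003,0,0,0,0],[0,0.058,-0.003,0,0,0,0],[0,0.0575,-0.001,0,0,0,0],[0,0,0,10.6,0,0,0],[0,0,0,10.6,0,0,0],[0,0,0,10.6,0,0,0],[0,0,0,10.6,0,0,0]]}}

```text
time_s: 14.85
eef_pos: [0.4781, 0.3141, 0.2004]
eef_rot: [0.651, 0.28, 0.648, -0.278]
wrist_force: [0.5, 0.0, 0.4]
opening: 0.503
```

Call:
{"method": "drive_tool", "body": {"increments": [[0,0,0,10.6,0,0,0],[0,0,0,10.6,0,0,0],[0,0,0,10.6,0,0,0],[0,0,0,4,0,0,0],[0,0,0,0,0,0,0]]}}

```text
time_s: 15.48
eef_pos: [0.4781, 0.3139, 0.2005]
eef_rot: [0.536, 0.465, 0.533, -0.462]
wrist_force: [-0.2, -0.0, -0.4]
opening: 0.502
```

```bash
cat >> h.py <<'E'
def proj(X,c,p,r):
    H=np.array(c['hand_eye'])
    t=r.inv().apply(np.array(X)-p); q=H[:3,:3].T@(t-H[:3,3]); th=np.arctan2(np.hypot(q[0],q[1]),q[2]); a=np.arctan2(q[1],q[0]); return np.array([c['cx']+c['fx']*th*np.cos(a),c['cy']+c['fx']*th*np.sin(a)])
def unproj(uv,z,c,p,r):
    H=np.array(c['hand_eye']); d=(np.array(uv,float)-[c['cx'],c['cy']])/c['fx']; th=np.hypot(*d)
    v=np.array([*(d/th*np.sin(th)),np.cos(th)]); w=r.apply(H[:3,:3]@v); o=p+r.apply(H[:3,3]); return o+w*(z-o[2])/w[2]
E
python3 - <<'E'
from h import *
go([.478,.314,.18],8)
p,r=pose(); c=camera('wrist'); save('w8',cv2.resize(c['img'],None,fx=1.5,fy=1.5))
import pickle; pickle.dump((c,p,r),open('w8.pkl','wb'))
print(proj([.478,.314,.032],c,p,r)*1.5,proj([.478,.314,.078],c,p,r)*1.5)
E
```

```text
pos [0.4781 0.3139 0.2005] psi 8.106481178233556 delta [ 0.0205 -0.0002 -0.0001] |rv [ 0.1064  0.0479 -0.2964] | n 1 per row [ 0.0205 -0.0002 -0.0001] [ 0.1064  0.0479 -0.2964]
t 15.475 F [-0.2443 -0.0376 -0.4149] op 0.5017353536750833
[373.5886 258.7934] [373.6933 278.8497]
```

View pics/w8.png

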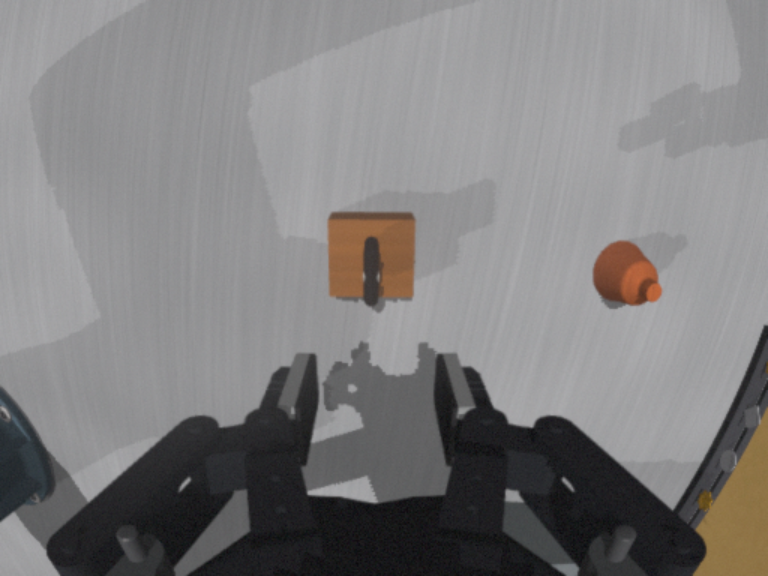

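```bash
python3 - <<'E'
from h import *
import pickle
c,p,r=pickle.load(open('w8.pkl','rb'))
save('w8c',cv2.resize(c['img'][130:215,205:290],None,fx=7,fy=7,interpolation=cv2.INTER_CUBIC))
E
```

```text
(no output)
```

View pics/w8c.png

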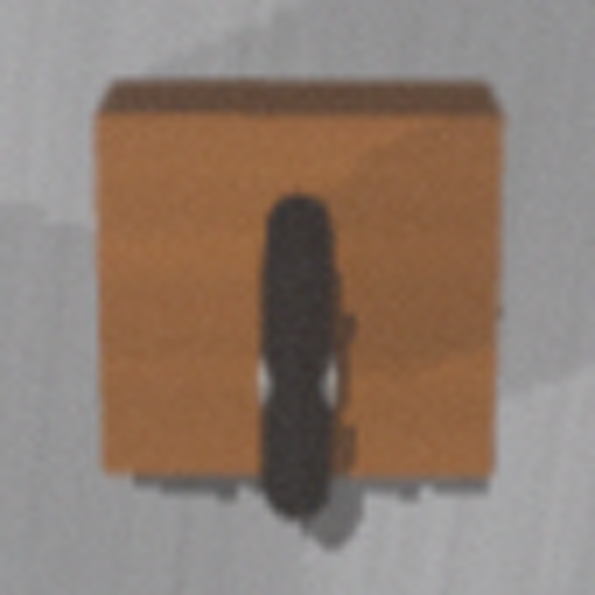

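```bash
python3 - <<'E'
from h import *
import pickle
c,p,r=pickle.load(open('w8.pkl','rb'))
k=[unproj([205+(u+.5)/7-.5,130+(v+.5)/7-.5],.032,c,p,r) for u,v in((97,115),(500,115),(493,475),(105,475))]
k=np.array(k); print(k,k.mean(0)); 
for i in range(4):
    d=k[(i+1)%4]-k[i]; print(np.linalg.norm(d),np.degrees(np.arctan2(d[1],d[0])))
for z in(.07,.078): print([unproj([205+298/7,130+v/7],z,c,p,r) for v in(195,520)])
E
```

```text
[[0.4429 0.3377 0.032 ]
 [0.5014 0.3459 0.032 ]
 [0.5096 0.2904 0.032 ]
 [0.4504 0.2821 0.032 ]] [0.4761 0.314  0.032 ]
0.0590774776812236 8.017418293997988
0.056058842565074964 -81.59122925928175
0.05978955231879878 -171.9707112484772
0.05607088823063037 97.68105280678479
[array([0.4732, 0.3376, 0.07  ]), array([0.4795, 0.2932, 0.07  ])]
[array([0.473 , 0.3393, 0.078 ]), array([0.4791, 0.2962, 0.078 ])]
```

```bash
python3 -c "
from h import *
go([.4765,.314,.055],8)"
```

```text
pos [0.4781 0.3139 0.2006] psi 8.149160819511708 delta [ 0.1456 -0.0023 -0.0005] |rv [ 0.149   0.0503 -0.292 ] | n 3 per row [ 0.0485 -0.0008 -0.0002] [ 0.0497  0.0168 -0.0973]
t 15.525 F [-0.7723 -0.2201  0.0079] op 0.4999024461294901
```

Call:
{"method": "drive_tool", "body": {"increments": [[0,-0.0016,-0.0005,0.1,0,-0.3,0],[0.045,0,0,0,0,0,0],[0.045,0,0,0,0,0,-0.2],[0.035,0,0,0,0,0,-0.3],[0.02,0,0,0,0,0,-0.4],[0,0,0,0,0,0,-0.4]]}}

```text
time_s: 16.27
eef_pos: [0.4756, 0.3136, 0.0547]
eef_rot: [0.533, 0.463, 0.534, -0.465]
wrist_force: [0.1, -0.1, 0.6]
opening: 0.297
```

```bash
python3 -c "
from h import *
go([.4765,.314,.055],8)
c=camera('wrist'); save('w9',cv2.resize(c['img'][100:384,120:400],None,fx=2,fy=2))"
```

```text
pos [0.4756 0.3136 0.0547] psi 7.975143954401717 delta [-0.0003  0.0009 -0.0003] |rv [-0.0247  0.0967  0.1639] | n 1 per row [-0.0003  0.0009 -0.0003] [-0.0247  0.0967  0.1639]
t 16.275 F [ 0.0957 -0.0525  0.6403] op 0.2967997415992091
```

View pics/w9.png

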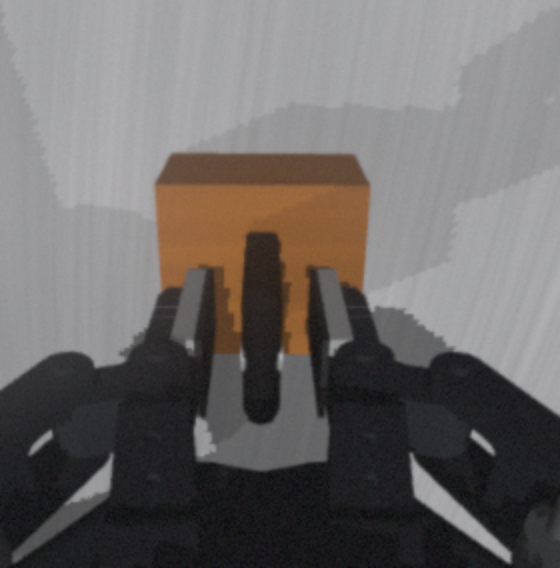

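The key head at (263,325) is centred between the pads, so I close and lift.

Call:
{"method": "drive_tool", "body": {"increments": [[0,0,0,0,0,0,-1],[0,0,0,0,0,0,-1],[0,0,0,0,0,0,-1],[0,0,0,0,0,0,-1],[0,0,0,0,0,0,-1]]}}

```text
time_s: 16.95
eef_pos: [0.477, 0.3144, 0.0576]
eef_rot: [0.534, 0.464, 0.533, -0.464]
wrist_force: [-2.6, -0.5, 6.1]
opening: 0.092
```

```bash
python3 -c "
from h import *
go([.4765,.314,.055],8)"
```

```text
pos [0.477  0.3144 0.0576] psi 7.973640750277459 delta [ 0.0026 -0.0006  0.0003] |rv [-0.0264  0.0287 -0.089 ] | n 1 per row [ 0.0026 -0.0006  0.0003] [-0.0264  0.0287 -0.089 ]
t 16.95 F [-2.646  -0.464   6.1177] op 0.09170589667013972
```

Call:
{"method": "drive_tool", "body": {"increments": [[-0.01,0,0,0,0,0,-1],[-0.02,0,0,0,0,0,-1],[-0.03,0,0,0,0,0,-1],[-0.05,0,0,0,0,0,-1],[-0.04,0,0,0,0,0,-1],[0,0,0,0,0,0,-1]]}}

```text
time_s: 17.7
eef_pos: [0.4792, 0.3151, 0.2113]
eef_rot: [0.535, 0.467, 0.532, -0.461]
wrist_force: [0.0, 0.2, -0.6]
opening: 0.092
```

```bash
python3 -c "
from h import *
go([.648,-.046,.21],-3.7)
c=camera('wrist'); save('w10',cv2.resize(c['img'][100:384,120:400],None,fx=2,fy=2))"
```

```text
pos [0.4792 0.3151 0.2113] psi 7.963391308294948 delta [0.002  0.1171 0.381 ] |rv [11.6636 -0.1176 -0.5343] | n 7 per row [0.0003 0.0167 0.0544] [ 1.6662 -0.0168 -0.0763]
t 17.7 F [ 0.0102  0.1913 -0.5681] op 0.09243390924345363
```

View pics/w10.png

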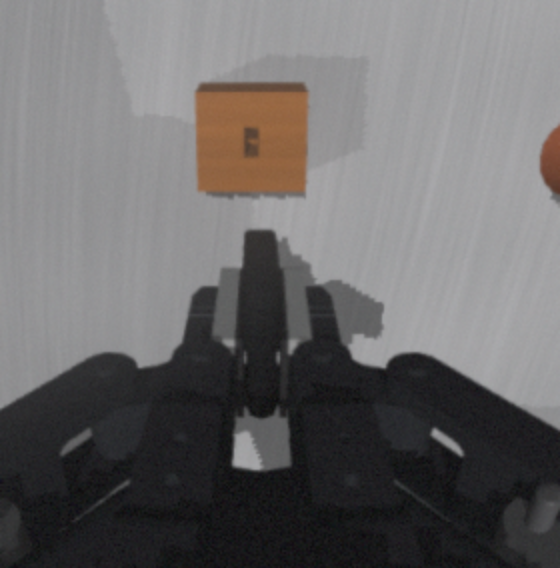

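The key is held straight in the jaws at (260,320), and the slot in the stand, now empty, is at (250,143). I move to a point short of the lock to look.

```bash
python3 -c "
from h import *
go([.648,.004,.21],-3.7,6)"
```

```text
pos [0.4778 0.3145 0.2086] psi 7.960277855153593 delta [-0.0008  0.1256  0.3311] |rv [11.6603 -0.033  -0.2854] | n 6 per row [-0.0001  0.0209  0.0552] [ 1.9434 -0.0055 -0.0476]
t 17.75 F [-1.0563 -0.072  -1.0653] op 0.10030157859591203
```

Call:
{"method": "drive_tool", "body": {"increments": [[0,0.0209,0.0552,0,0,0,-1],[0,0.0209,0.0552,0,0,0,-1],[0,0.0209,0.0552,0,0,0,-1],[0,0.0209,0.0552,0,0,0,-1],[0,0.0209,0.0552,0,0,0,-1],[0,0.0209,0.0552,0,0,0,-1],[0,0,0,6,0,0,-1],[0,0,0,5.7,0,0,-1],[0,0,0,0,0,0,-1],[0,0,0,0,0,0,-1]]}}

```text
time_s: 19.0
eef_pos: [0.646, 0.0037, 0.2054]
eef_rot: [-0.484, -0.515, -0.484, 0.516]
wrist_force: [-0.1, -0.5, -0.1]
opening: 0.094
```

```bash
python3 - <<'E'
from h import *
go([.648,-.046,.21],-3.7)
p,r=pose(); c=camera('wrist'); save('w11',cv2.resize(c['img'],None,fx=1.5,fy=1.5))
save('w11c',cv2.resize(c['img'][80:200,200:310],None,fx=5,fy=5,interpolation=cv2.INTER_CUBIC))
import pickle; pickle.dump((c,p,r),open('w11.pkl','wb'))
E
```

```text
pos [0.646  0.0037 0.2054] psi -3.6169061033850536 delta [-0.0046  0.0051  0.0494] |rv [0.0831 0.0533 0.0754] | n 1 per row [-0.0046  0.0051  0.0494] [0.0831 0.0533 0.0754]
t 19.0 F [-0.1173 -0.5494 -0.0638] op 0.09358504935432534
```

View pics/w11.png

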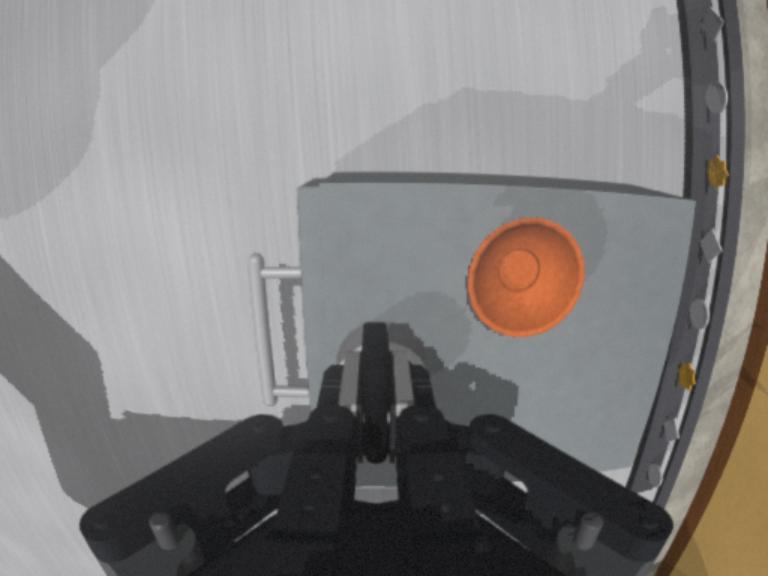

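View pics/w11c.png

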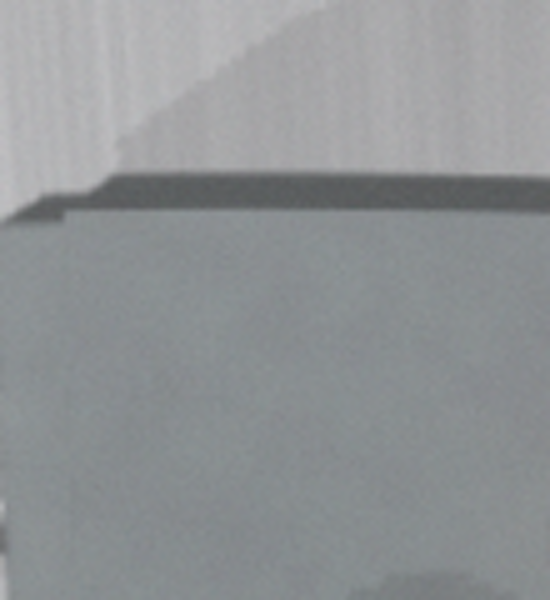

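The lock collar at (380,350) is hidden behind the key, so I back off and up to see it.

Call:
{"method": "drive_tool", "body": {"increments": [[-0.03,0,-0.05,0,0,0,-1],[0,0,-0.01,0,0,0,-1],[0,0,0,0,0,0,-1]]}}

```text
time_s: 19.42
eef_pos: [0.6501, 0.0641, 0.2359]
eef_rot: [-0.484, -0.515, -0.484, 0.516]
wrist_force: [-1.0, -0.3, -0.9]
opening: 0.093
```

```bash
python3 - <<'E'
from h import *
go([.648,-.046,.21],-3.7)
p,r=pose(); c=camera('wrist')
print(proj([.648,-.046,.117],c,p,r))
save('w12c',cv2.resize(c['img'][130:250,190:310],None,fx=5,fy=5,interpolation=cv2.INTER_CUBIC))
import pickle; pickle.dump((c,p,r),open('w12.pkl','wb'))
E
```

```text
pos [0.6501 0.0641 0.2359] psi -3.5931217812939322 delta [0.026  0.0048 0.11  ] |rv [0.1069 0.0843 0.0104] | n 2 per row [0.013  0.0024 0.055 ] [0.0534 0.0422 0.0052]
t 19.425 F [-0.9668 -0.281  -0.9024] op 0.09287401084868939
[254.5364 287.699 ]
```

View pics/w12c.png

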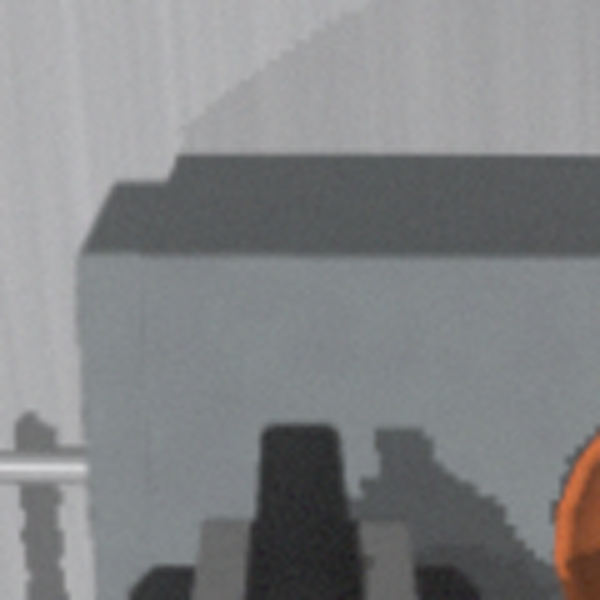

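Image up turns out to be +y here, so the viewpoint has to be on the −y side of the lock.

Call:
{"method": "drive_tool", "body": {"increments": [[0,0,0.06,0,0,0,-1],[0,0,0.06,0,0,0,-1],[0,0.003,0.055,0,0,0,-1],[0,0,0,0,0,0,-1],[0,0,0,0,0,0,-1]]}}

```text
time_s: 20.1
eef_pos: [0.6413, -0.1123, 0.2354]
eef_rot: [-0.483, -0.516, -0.483, 0.517]
wrist_force: [-0.5, 1.2, -0.7]
opening: 0.094
```

```bash
python3 - <<'E'
from h import *
go([.648,-.046,.21],-3.7)
p,r=pose(); c=camera('wrist')
u=proj([.648,-.046,.117],c,p,r); print(u)
a,b=int(u[0])-45,int(u[1])-45
print(a,b)
save('w13',cv2.resize(c['img'],None,fx=1.5,fy=1.5))
save('w13c',cv2.resize(c['img'][b:b+90,a:a+90],None,fx=6.6667,fy=6.6667,interpolation=cv2.INTER_CUBIC))
import pickle; pickle.dump((c,p,r,a,b),open('w13.pkl','wb'))
E
```

```text
pos [ 0.6413 -0.1123  0.2354] psi -3.841508858313607 delta [ 0.0254  0.0023 -0.0666] |rv [-0.1415  0.018   0.0939] | n 2 per row [ 0.0127  0.0012 -0.0333] [-0.0707  0.009   0.0469]
t 20.1 F [-0.525   1.1574 -0.7337] op 0.0942607502757436
[252.8882 111.7229]
207 66
```

View pics/w13.png

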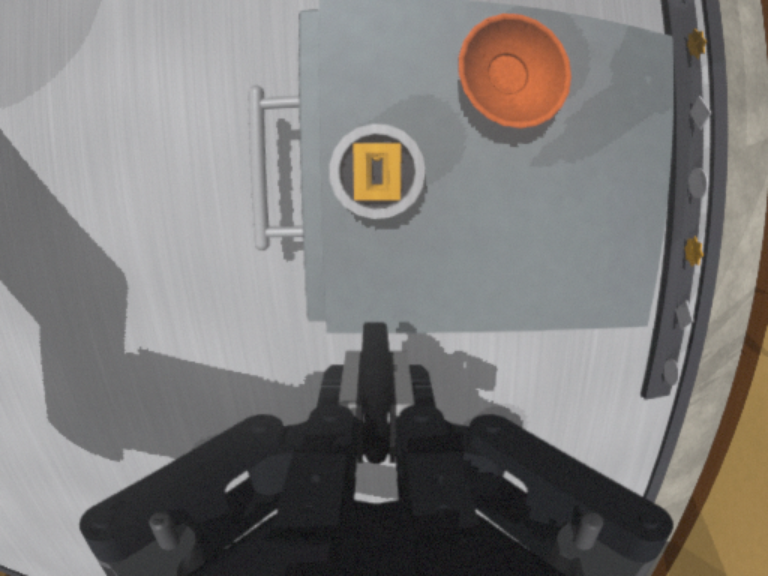

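View pics/w13c.png

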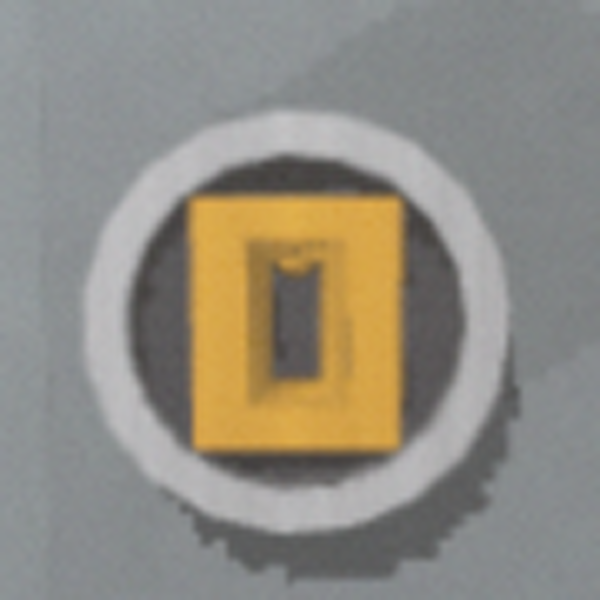

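```bash
python3 - <<'E'
from h import *
import pickle
c,p,r,a,b=pickle.load(open('w13.pkl','rb')); s=90/600
f=lambda u,v:unproj([a+(u+.5)*s-.5,b+(v+.5)*s-.5],.117,c,p,r)
k=np.array([f(*x) for x in((189,196),(403,196),(401,452),(194,450))]); print(k.mean(0))
for i in range(4):
    d=k[(i+1)%4]-k[i]; print(np.linalg.norm(d),np.degrees(np.arctan2(d[1],d[0])))
l=np.array([f(*x) for x in((85,322),(508,322),(297,110),(297,533))]); print(l[:2].mean(0),l[2:].mean(0),np.linalg.norm(l[1]-l[0]),np.linalg.norm(l[3]-l[2]))
print('axes: psi',np.degrees(np.arctan2(*r.as_matrix()[1::-1,1])))
E
```

```text
[ 0.6464 -0.0479  0.117 ]
0.02661639564375087 -3.7879861160331973
0.03258518945813726 -93.77438564536247
0.02625746186072996 175.6538312474748
0.032331482517051584 86.86402270315722
[ 0.6464 -0.0475  0.117 ] [ 0.6464 -0.0478  0.117 ] 0.05319462270134683 0.05391230001895017
axes: psi -3.841508858313607
```

```bash
python3 - <<'E'
from h import *
import pickle
c,p0,r0,a,b=pickle.load(open('w13.pkl','rb')); s=90/600
ps=[];vs=[]
for i in range(8):
    p,r=pose(); ps.append(p); vs.append(r.as_rotvec()); camera('wrist')
ps=np.array(ps); print(ps.mean(0),ps.std(0),ps); 
pm=ps.mean(0); rm=R.from_rotvec(np.mean(vs,0)); print(np.degrees(np.std(vs,0)), 'psi',np.degrees(np.arctan2(*rm.as_matrix()[1::-1,1])))
f=lambda u,v:unproj([a+(u+.5)*s-.5,b+(v+.5)*s-.5],.117,c,pm,rm)
k=f(297,322.5); print('lock',k)
print('tool delta to lock',rm.inv().apply(k-pm)); print(rm.as_matrix())
E
```

```text
[ 0.6419 -0.1106  0.2362] [0.0002 0.0003 0.0003] [[ 0.6415 -0.1113  0.2356]
 [ 0.6417 -0.1108  0.2358]
 [ 0.6419 -0.1104  0.2361]
 [ 0.6419 -0.1103  0.2362]
 [ 0.6421 -0.1103  0.2363]
 [ 0.6421 -0.1104  0.2364]
 [ 0.6421 -0.1105  0.2365]
 [ 0.6422 -0.1107  0.2365]]
[0.0247 0.0196 0.0394] psi -3.671992202067868
lock [ 0.647  -0.0462  0.117 ]
tool delta to lock [ 0.1191  0.001  -0.0647]
[[-0.0004  0.9979 -0.064 ]
 [-0.0008 -0.064  -0.9979]
 [-1.     -0.0004  0.0008]]
```

```bash
python3 - <<'E'
from h import *
import pickle
p,r=pose(); c=camera('wrist'); print(p)
u=proj([.6465,-.047,.117],c,p,r); a,b=int(u[0])-30,int(u[1])-30; print(a,b)
save('w14c',cv2.resize(c['img'][b:b+60,a:a+60],None,fx=10,fy=10,interpolation=cv2.INTER_CUBIC))
pickle.dump((c,p,r,a,b),open('w14.pkl','wb'))
hsv=cv2.cvtColor(c['img'],cv2.COLOR_RGB2HSV); m=cv2.inRange(hsv,(15,120,80),(35,255,255)); m[:b]=0;m[b+60:]=0;m[:,:a]=0;m[:,a+60:]=0
q=cv2.convexHull(cv2.findNonZero(m)); rect=cv2.minAreaRect(q); print(rect)
k=unproj(rect[0],.117,c,p,r); print('lock',k, 'tool delta',r.inv().apply(k-p))
E
```

```text
[ 0.6421 -0.1108  0.2365]
220 84
((250.5, 115.5), (37.0, 31.0), 90.0)
lock [ 0.6467 -0.0478  0.117 ] tool delta [ 0.1194  0.0005 -0.0634]
```

View pics/w14c.png

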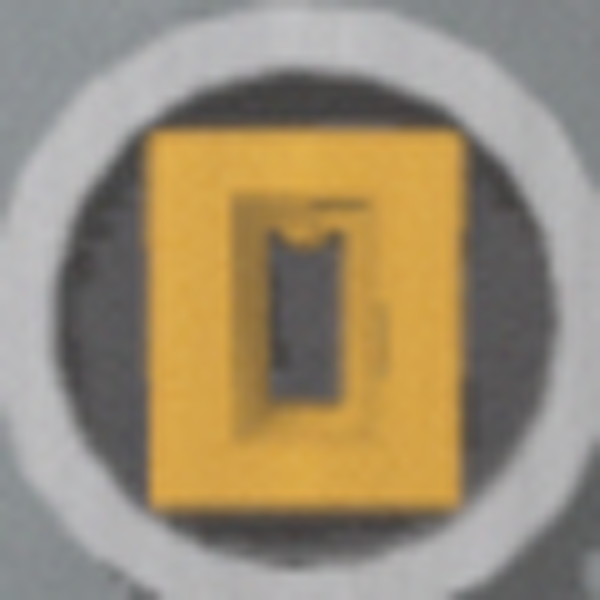

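Call:
{"method": "drive_tool", "body": {"increments": [[0.01,0.0005,-0.03,0,0,0,-1],[0.02,0,-0.0334,0,0,0,-1],[0.03,0,0,0,0,0,-1],[0,0,0,0,0,0,-1],[0,0,0,0,0,0,-1],[0,0,0,0,0,0,-1]]}}

```text
time_s: 21.35
eef_pos: [0.6476, -0.049, 0.1782]
eef_rot: [0.484, 0.516, 0.482, -0.516]
wrist_force: [0.9, -0.3, 0.0]
opening: 0.096
```

```bash
python3 -c "
from h import *
go([.6466,-.0478,.173],-3.8)
c=camera('wrist'); save('w15',cv2.resize(c['img'][100:384,120:400],None,fx=2,fy=2))
c=camera('scene'); save('s15',cv2.resize(c['img'][120:250,210:340],None,fx=4,fy=4))"
```

```text
pos [ 0.6476 -0.049   0.1782] psi -3.7752001802407134 delta [ 0.0051 -0.0011 -0.0012] |rv [ 0.0247  0.0921 -0.1605] | n 1 per row [ 0.0051 -0.0011 -0.0012] [ 0.0247  0.0921 -0.1605]
t 21.35 F [ 0.91   -0.3031  0.0454] op 0.09575726643607999
```

View pics/w15.png

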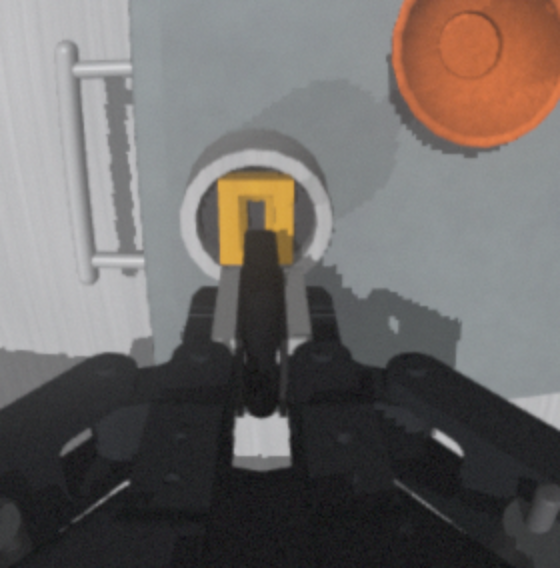

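View pics/s15.png

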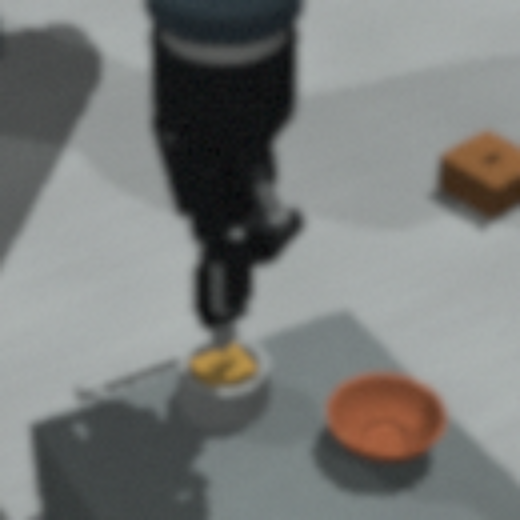

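Call:
{"method": "drive_tool", "body": {"increments": [[0.002,-0.0012,-0.0009,0,0,0,-1],[0,0,0,0,0,0,-1],[0,0,0,0,0,0,-1],[0,0,0,0,0,0,-1]]}}

```text
time_s: 21.95
eef_pos: [0.6455, -0.0473, 0.1744]
eef_rot: [-0.484, -0.516, -0.483, 0.516]
wrist_force: [-0.3, 0.7, -0.3]
opening: 0.095
```

```bash
python3 - <<'E'
from h import *
go([.6466,-.0478,.173],-3.8)
p,r=pose();c=camera('wrist'); save('w16',cv2.resize(c['img'][150:280,200:300],None,fx=5,fy=5,interpolation=cv2.INTER_CUBIC))
print(proj([.6466,-.0478,.117],c,p,r))
print('if under TCP',[proj(p+r.apply([p[2]-z,0,0]),c,p,r) for z in(.117,.14,.16)])
import time
go([.6466,-.0478,.173],-3.8)
E
```

```text
pos [ 0.6455 -0.0473  0.1744] psi -3.7364996363727063 delta [0.0014 0.0011 0.0004] |rv [ 0.0635  0.0625 -0.0055] | n 1 per row [0.0014 0.0011 0.0004] [ 0.0635  0.0625 -0.0055]
t 21.95 F [-0.317   0.7251 -0.3118] op 0.09454548821484537
[251.4085 215.2454]
if under TCP [array([249.8533, 214.8191]), array([249.8148, 229.3789]), array([249.7744, 244.9593])]
pos [ 0.6455 -0.0474  0.1744] psi -3.7416956053230805 delta [0.0014 0.0011 0.0004] |rv [ 0.0583  0.0621 -0.0062] | n 1 per row [0.0014 0.0011 0.0004] [ 0.0583  0.0621 -0.0062]
t 22.0 F [ 0.2908  0.2111 -0.7056] op 0.09428273945248446
```

View pics/w16.png

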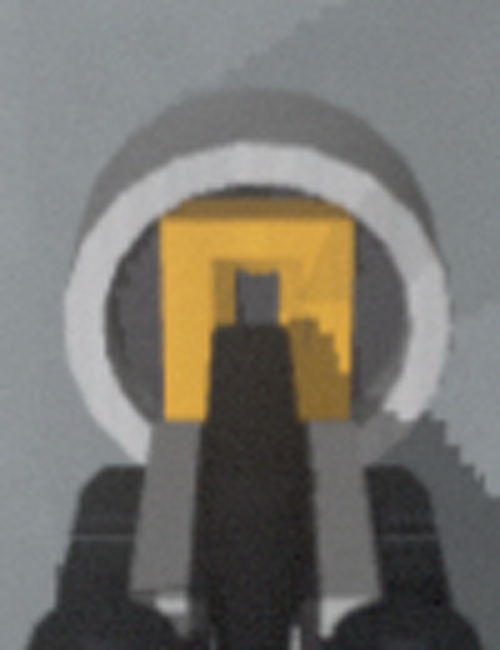

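Call:
{"method": "drive_tool", "body": {"increments": [[0,0.0009,0,0,0,0,-1],[0,0,0,0,0,0,-1],[0.003,0,0,0,0,0,-1],[0.003,0,0,0,0,0,-1],[0,0,0,0,0,0,-1],[0,0,0,0,0,0,-1]]}}

```text
time_s: 22.75
eef_pos: [0.6464, -0.0474, 0.1683]
eef_rot: [-0.484, -0.516, -0.483, 0.516]
wrist_force: [0.6, -0.2, -1.4]
opening: 0.095
```

```bash
python3 - <<'E'
from h import *
go([.6466,-.0478,.1426],-3.8)
E
```

```text
pos [ 0.6464 -0.0474  0.1683] psi -3.7398459695217916 delta [0.0257 0.0002 0.0003] |rv [ 0.0602  0.0614 -0.0021] | n 1 per row [0.0257 0.0002 0.0003] [ 0.0602  0.0614 -0.0021]
t 22.75 F [ 0.5581 -0.2067 -1.3935] op 0.09496847311250706
```

Now within 0.4 mm. I insert gently.

Call:
{"method": "drive_tool", "body": {"increments": [[0.003,0,0,0,0,0,-1],[0.002,0,0,0,0,0,-1],[0.002,0,0,0,0,0,-1],[0,0,0,0,0,0,-1]]}}

```text
time_s: 23.25
eef_pos: [0.6463, -0.0474, 0.1611]
eef_rot: [-0.484, -0.516, -0.483, 0.516]
wrist_force: [-0.4, 0.9, -0.4]
opening: 0.097
```

Call:
{"method": "drive_tool", "body": {"increments": [[0.002,0,0,0,0,0,-1],[0.001,0,0,0,0,0,-1],[0.001,0,0,0,0,0,-1],[0,0,0,0,0,0,-1]]}}

```text
time_s: 23.75
eef_pos: [0.6464, -0.0475, 0.1573]
eef_rot: [-0.484, -0.516, -0.483, 0.516]
wrist_force: [-0.5, -0.4, -0.9]
opening: 0.099
```

Call:
{"method": "drive_tool", "body": {"increments": [[0.0015,0,0,0,0,0,-1],[0.0015,0,0,0,0,0,-1],[0,0,0,0,0,0,-1]]}}

```text
time_s: 24.12
eef_pos: [0.6463, -0.0474, 0.1541]
eef_rot: [-0.484, -0.516, -0.483, 0.516]
wrist_force: [-0.0, -0.7, 0.4]
opening: 0.099
```

Call:
{"method": "drive_tool", "body": {"increments": [[0.0015,0,0,0,0,0,-1],[0.001,0,0,0,0,0,-1],[0,0,0,0,0,0,-1]]}}

```text
time_s: 24.5
eef_pos: [0.6467, -0.048, 0.1522]
eef_rot: [-0.484, -0.516, -0.483, 0.516]
wrist_force: [0.6, -3.1, 0.2]
opening: 0.096
```

Call:
{"method": "drive_tool", "body": {"increments": [[0.0015,0,0,0,0,0,-1],[0.0015,0,0,0,0,0,-1],[0,0,0,0,0,0,-1]]}}

```text
time_s: 24.88
eef_pos: [0.647, -0.0485, 0.1492]
eef_rot: [-0.484, -0.516, -0.482, 0.516]
wrist_force: [0.9, -5.2, 2.0]
opening: 0.097
```

Call:
{"method": "drive_tool", "body": {"increments": [[0.0015,0,0,0,0,0,-1],[0.0015,0,0,0,0,0,-1],[0,0,0,0,0,0,-1]]}}

```text
time_s: 25.25
eef_pos: [0.6472, -0.0485, 0.1477]
eef_rot: [-0.485, -0.516, -0.482, 0.516]
wrist_force: [-2.4, -4.4, 10.4]
opening: 0.097
```

Call:
{"method": "drive_tool", "body": {"increments": [[0.001,0,0.0008,0,0,0,-1],[0.0015,0,0,0,0,0,-1],[0,0,0,0,0,0,-1]]}}

```text
time_s: 25.62
eef_pos: [0.6471, -0.0482, 0.1458]
eef_rot: [0.484, 0.516, 0.483, -0.516]
wrist_force: [-3.7, -1.0, 11.4]
opening: 0.094
```

Call:
{"method": "drive_tool", "body": {"increments": [[0.0015,0,0,0,0,0,-1],[0,0,0,0,0,0,-1]]}}

```text
time_s: 25.88
eef_pos: [0.6472, -0.048, 0.1432]
eef_rot: [0.484, 0.516, 0.483, -0.516]
wrist_force: [-0.4, -0.6, 7.6]
opening: 0.095
```

Call:
{"method": "drive_tool", "body": {"increments": [[0.0015,0,0,0,0,0,-1],[0.001,0,0,0,0,0,-1],[0,0,0,0,0,0,-1]]}}

```text
time_s: 26.25
eef_pos: [0.6473, -0.048, 0.1426]
eef_rot: [0.484, 0.516, 0.483, -0.516]
wrist_force: [-6.2, -0.1, 18.3]
opening: 0.091
```

Call:
{"method": "drive_tool", "body": {"increments": [[0.001,0,0,0,0,0,-1],[0.001,0,0,0,0,0,-1],[0,0,0,0,0,0,-1]]}}

```text
time_s: 26.62
eef_pos: [0.6475, -0.048, 0.1424]
eef_rot: [0.485, 0.516, 0.482, -0.515]
wrist_force: [-9.7, 0.6, 28.2]
opening: 0.096
```

The height matches the predicted home position and it is stiff at 28 N, well above pin force. I ease the side load and turn clockwise.

Call:
{"method": "drive_tool", "body": {"increments": [[-0.0008,-0.0006,0,0,0,0,-1],[0,0,0,8,0,0,-1],[0,0,0,8,0,0,-1],[0,0,0,8,0,0,-1],[0,0,0,8,0,0,-1],[0,0,0,0,0,0,-1]]}}

```text
time_s: 27.38
eef_pos: [0.647, -0.0485, 0.1424]
eef_rot: [0.323, 0.63, 0.321, -0.629]
wrist_force: [-8.2, -0.4, 22.3]
opening: 0.092
```

```bash
python3 - <<'E'
from h import *
go([.6468,-.0479,.1426],-97)
o=ctrl.get_obs(); print(o['torque'],o['q'])
c=camera('wrist'); save('w20',cv2.resize(c['img'][100:384,120:400],None,fx=2,fy=2))
c=camera('scene'); save('s20',cv2.resize(c['img'][130:240,210:340],None,fx=5,fy=5))
E
```

```text
pos [ 0.647  -0.0485  0.1424] psi -35.80882353731506 delta [-0.0002 -0.0005 -0.0004] |rv [61.1911 -0.133  -0.2048] | n 7 per row [-0.     -0.0001 -0.0001] [ 8.7416 -0.019  -0.0293]
t 27.375 F [-8.2023 -0.3564 22.3495] op 0.0916475414011273
[-0.1434  1.4654  0.0733] [-0.2568  0.4358  1.4929 -0.0014  1.209   0.3687]
```

View pics/w20.png

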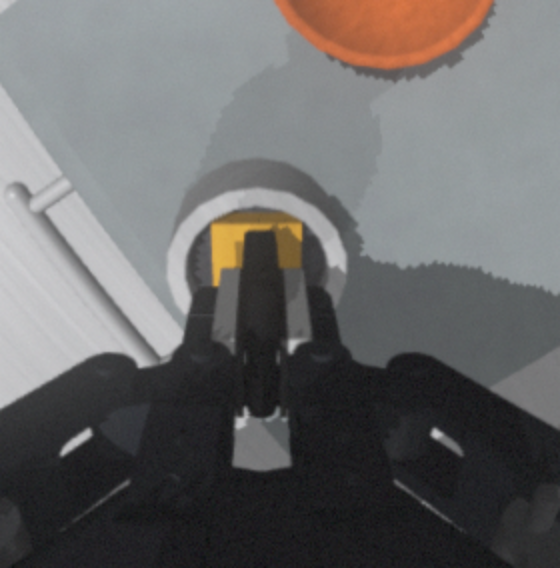

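View pics/s20.png

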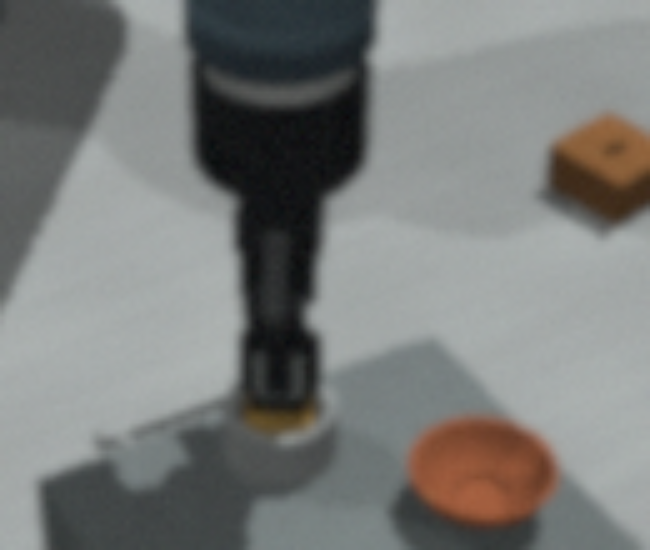

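The plug at (257,245) has turned with the key, and no blade shows between the key and the plug. I continue the turn.

Call:
{"method": "drive_tool", "body": {"increments": [[0,0,0,9,0,0,-1],[0,0,0,9,0,0,-1],[0,0,0,9,0,0,-1],[0,0,0,9,0,0,-1],[0,0,0,9,0,0,-1],[0,0,0,9,0,0,-1],[0,0,0,4,0,0,-1],[0,0,0,0,0,0,-1],[0,0,0,0,0,0,-1]]}}

```text
time_s: 28.6
eef_pos: [0.6463, -0.0484, 0.1424]
eef_rot: [-0.022, 0.707, -0.024, -0.706]
wrist_force: [-10.6, -1.2, 23.9]
opening: 0.095
```

```bash
python3 - <<'E'
from h import *
go([.6468,-.0479,.1426],-95.5)
o=ctrl.get_obs(); print(o['torque'],o['q'],o['joint_efforts'])
c=camera('wrist'); save('w21',cv2.resize(c['img'][100:384,120:400],None,fx=2,fy=2))
E
```

```text
pos [ 0.6463 -0.0484  0.1424] psi -93.71233108148598 delta [-0.0002 -0.0005 -0.0005] |rv [ 1.7878 -0.1049 -0.1059] | n 1 per row [-0.0002 -0.0005 -0.0005] [ 1.7878 -0.1049 -0.1059]
t 28.6 F [-10.5897  -1.2302  23.9074] op 0.09463853817252632
[-0.0929  1.9772  0.0738] [-0.2567  0.4355  1.4935 -0.0016  1.2105  1.3794] [  0.8615 -40.9809 -27.5535   1.04    -3.2862   0.1009]
```

View pics/w21.png

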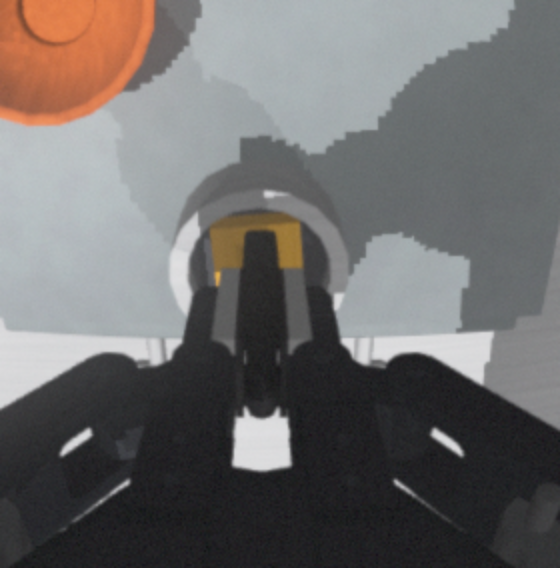

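Call:
{"method": "drive_tool", "body": {"increments": [[0,0,0,2,0,0,-1],[0,0,0,0,0,0,-1]]}}

```text
time_s: 28.9
eef_pos: [0.6463, -0.0483, 0.1423]
eef_rot: [-0.035, 0.707, -0.036, -0.706]
wrist_force: [-10.2, -0.2, 24.9]
opening: 0.097
```

```bash
python3 - <<'E'
from h import *
go([.6468,-.0479,.1426],-95.5)
o=ctrl.get_obs(); print(o['torque'],o['q'][5],o['joint_efforts'])
E
```

```text
pos [ 0.6463 -0.0483  0.1423] psi -95.72934191550117 delta [-0.0003 -0.0004 -0.0004] |rv [-0.2292 -0.1107 -0.0973] | n 1 per row [-0.0003 -0.0004 -0.0004] [-0.2292 -0.1107 -0.0973]
t 28.9 F [-10.2365  -0.2481  24.9248] op 0.09671614185940677
[-0.0439  1.9571  0.0717] 1.4146616850132998 [  0.6396 -41.005  -27.5355   0.9484  -3.2563   0.2328]
```

Call:
{"method": "drive_tool", "body": {"increments": [[0,0,0,2,0,0,-1],[0,0,0,0,0,0,-1]]}}

```text
time_s: 29.15
eef_pos: [0.6463, -0.0481, 0.1423]
eef_rot: [-0.047, 0.706, -0.048, -0.705]
wrist_force: [-9.3, 0.4, 25.3]
opening: 0.1
```

```bash
python3 - <<'E'
from h import *
go([.6468,-.0479,.1426],-95.5)
o=ctrl.get_obs(); print(o['torque'],o['q'][5],o['joint_efforts'])
E
```

```text
pos [ 0.6463 -0.0481  0.1423] psi -97.7258776636373 delta [-0.0003 -0.0002 -0.0004] |rv [-2.2258 -0.1127 -0.0769] | n 1 per row [-0.0003 -0.0002 -0.0004] [-2.2258 -0.1127 -0.0769]
t 29.15 F [-9.2787  0.4024 25.2729] op 0.09971192190784732
[-0.0207  1.8646  0.1097] 1.4495361149234247 [  0.3332 -41.0484 -27.5116   0.8337  -3.1985   0.2567]
```

```bash
python3 - <<'E'
from h import *
p,r=pose(); c=camera('wrist'); save('w22',cv2.resize(c['img'][170:270,195:305],None,fx=7,fy=6,interpolation=cv2.INTER_CUBIC))
# expected plug far edge if rotated 1.5rad cw from box yaw -3.8
for th in(1.4,1.5,1.6):
    y=np.radians(-3.8)-th; ex=np.array([np.cos(y),np.sin(y),0]); ey=np.array([-np.sin(y),np.cos(y),0]); o=np.array([.6466,-.0478,.117])
    q=[proj(o+sx*.013*ex+.016*ey,c,p,r) for sx in(-1,1)]; print(th,[((a-[195,170]+.5)*[7,6]).round(0) for a in q], np.degrees(np.arctan2(*(q[1]-q[0])[::-1])))
E
```

```text
1.4 [array([188., 286.]), array([495., 227.])] -12.665770087197954
1.5 [array([204., 271.]), array([517., 236.])] -7.357086854534565
1.6 [array([221., 257.]), array([538., 247.])] -2.0800198080675103
```

View pics/w22.png

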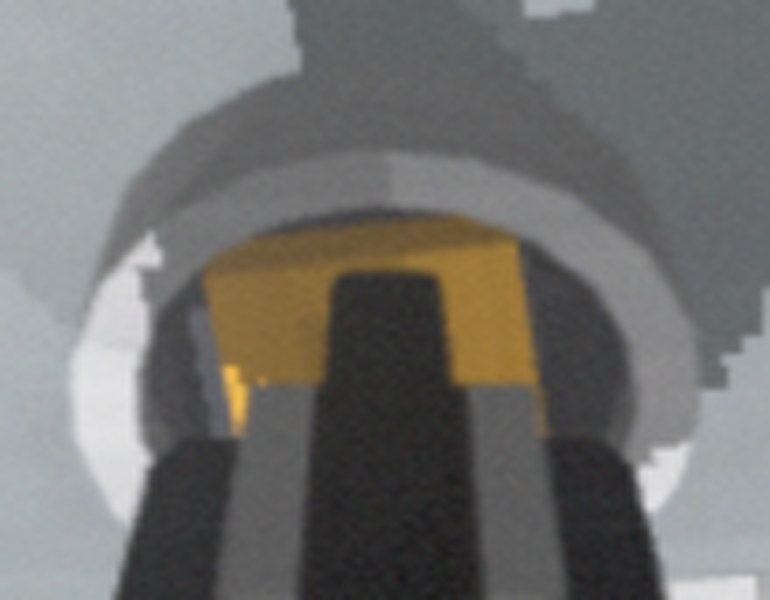

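The plug's far edge runs from (205,275) to (518,242). The prediction for 1.5 rad is (204,271)–(517,236), so the plug is at its stop. One hold check before handing in.

Call:
{"method": "drive_tool", "body": {"increments": [[0,0,0,0,0,0,-1],[0,0,0,0,0,0,-1],[0,0,0,0,0,0,-1],[0,0,0,0,0,0,-1],[0,0,0,0,0,0,-1],[0,0,0,0,0,0,-1],[0,0,0,0,0,0,-1],[0,0,0,0,0,0,-1]]}}

```text
time_s: 30.2
eef_pos: [0.6464, -0.0481, 0.1423]
eef_rot: [-0.047, 0.706, -0.048, -0.705]
wrist_force: [-10.1, 0.8, 23.6]
opening: 0.097
```

```bash
python3 - <<'E'
from h import *
go([.6468,-.0479,.1426],-97.7)
c=camera('wrist'); save('w23',cv2.resize(c['img'],None,fx=1.5,fy=1.5))
c=camera('top'); save('t23',cv2.resize(c['img'][80:260,110:400],None,fx=2.6,fy=2.6))
E
```

```text
pos [ 0.6464 -0.0481  0.1423] psi -97.70458583890367 delta [-0.0003 -0.0003 -0.0004] |rv [-0.0045 -0.1148 -0.079 ] | n 1 per row [-0.0003 -0.0003 -0.0004] [-0.0045 -0.1148 -0.079 ]
t 30.2 F [-10.0582   0.8324  23.5938] op 0.09725372561833259
```

View pics/w23.png

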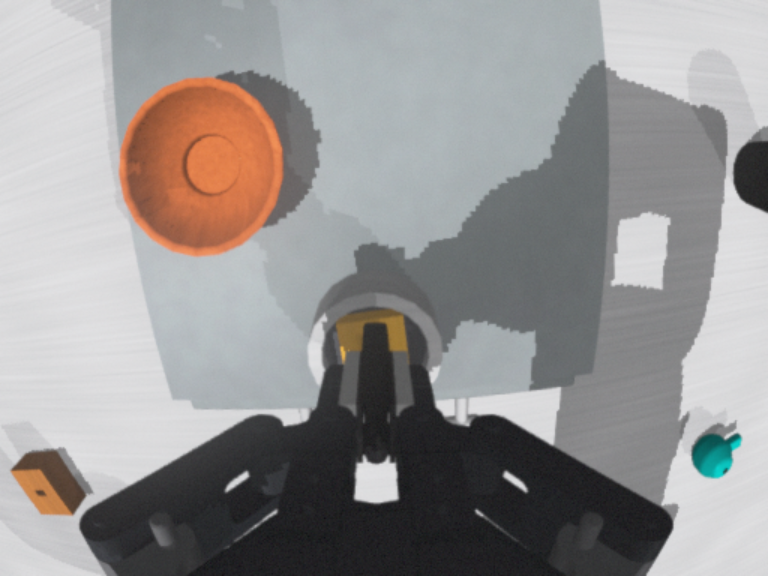

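View pics/t23.png

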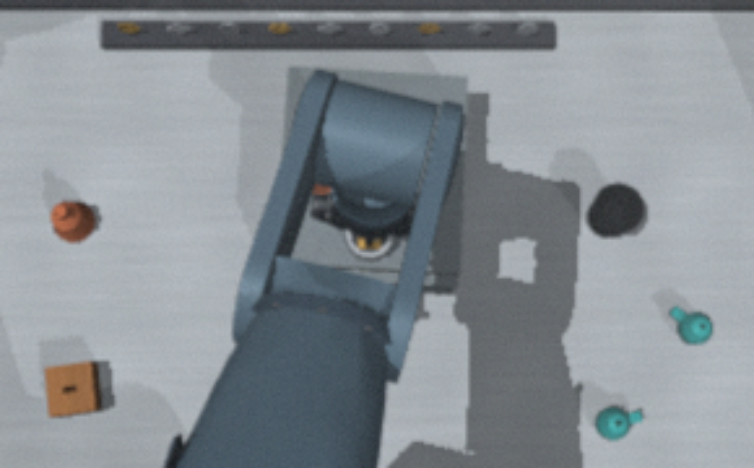

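The hold is steady and the drawer shut. The dish (200,165 in the wrist view) and, in the top view, the bell (73,220), the cup (615,210) and both turquoise pieces (695,328 and 613,423) look where they started.

```bash
python3 -c "
from bench import hand_in
print(hand_in())"
```

```text
the job is handed in; nothing more can be done
None
```

The whistle is in the shut drawer, and the key is in the lock, turned clockwise to its stop and still gripped. I handed in at about 30 s of the 72 s allowed; no verdict was reported.

- **Whistle and drawer:** I stood the terracotta whistle upright in the drawer and saw it standing there after letting go. I pushed the drawer by its handle until it stopped moving, with the push force rising to about 9 N. In the picture afterwards the front panel sat flush with the box. I had no view of the whistle once the drawer was shut.
- **Key in the lock:** The key went down past the pins until it stopped dead at 28 N. The tool stopped at 0.1424 m, against 0.1426 m predicted for the shoulder resting on the plug.
- **Turn:** I turned the key about 94° clockwise. Turning effort rose from 0.10 to 0.26 N m, and the plug's edge in the wrist picture matched the position predicted for 1.5 rad. In a one-second hold before handing in, nothing moved, with about 24 N still pressing down.
- **Other pieces:** The bell, cup, dish and turquoise whistles look where they started, judged from the pictures only.

No check failed. About 10 N of side force remained on the wrist at the end.

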